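Build up a notched drying crib for marbled prints

ROBOT

A 6-joint arm with a two-finger parallel gripper is mounted at the origin on the work surface. World frame = base frame: x ahead of the robot, y to its left, z up, the work surface at z = 0. Lengths are in m, angles in rad, forces in N, time in s.
With the tool pointing down it reaches from about 0.275 to 0.825 m from the base axis. Payload 4.9 kg.
Tool frame: the origin (TCP) lies midway between the tips of the shut fingers; the grasp point (between the pads) lies 19 mm behind it (bot.grip_depth is the distance from the TCP to the grasp point, in m); z points along the fingers, y is the line along which they close (so a half turn about z gives the same grasp; the last joint's range is limited). The gripper opens to 85 mm and grips with 20 to 120 N. Pads are 22 mm wide; open, the fingers measure 114 mm over their backs; the gripper's body (76 mm by 85 mm) begins 54 mm behind the grasp point. The pads swing forward as they close: fully open they stand 13 mm farther back than shut.
Start: joints at [-1.285, 0.326, -0.193, 1.052, 0, 1.437], TCP at [0.224, -0.502, 0.231] pointing down, gripper open.
Joint ranges: [-2.65, 2.65], [-0.97, 1.79], [-1.3, 1.35], [-1.93, 2.1], [-1.47, 1.37], [-3.14, 3.14]. Speed limits (rad/s): [2.57, 2.57, 3.14, 3.14, 3.14, 3.14].

INTERFACE

Orientations are given as a unit quaternion [x, y, z, w].
In Python, from rig import bot gives the robot as it stands.
- The arm moves only by the tool carry_out, never from a script. Its argument "series" is a list of rows, each a list of 7 numbers: the turn, a rotation vector about the tool's x, y, z in rad, then the shift along the tool's x, y, z in m, then the closure, from -1 (fully open) to 1 (shut), so that 0 is half open. A call has 1 to 12 rows; each row is the pose to reach, as a shift and turn from the pose commanded when the call began, along the tool's axes at that moment; what a row does not reach only later rows make up. A row lasts 1/10 s, in which the tool goes at most 50 mm and 8.59 degrees, less where a joint would pass 70% of its speed; a pose out of reach is approached as far as the arm can. A call with a gripper value outside its range is refused whole. The fingers move at their own pace and stop on an object; "grip_force" is the grip in N (left out, the last holds). Time passes only in rows, so rows that repeat a pose let the fingers close. It gives the time, the measured TCP pose, the force, the opening and the grip force at its end, in the units of the state.
- bot.observe(): the state, without advancing time (a new reading comes with each control period).
- bot.snapshot(name): name is "scene" or "side" or "wrist"; returns the picture (420x560x3 uint8, red, green, blue); there is no depth.
- bot.camera_model(name): a dict with "mtx" (3x3 intrinsics, pixels), "k1" (the pictures are not rectified: a ray, as slopes to the right and down, at radius r is drawn at 1 + k1 r^2 times it, then the intrinsics apply), "pose" (4x4, takes a point from camera to world coordinates). Camera axes: x right, y down, z forward; pixel columns grow to the right and rows downward; lengths in m; the calibration is good to about 2 mm. A picture is of the moment at which its call begins: read the wrist's pose just before it. camera_model takes no time and is no camera call; for the wrist camera it gives the pose at the moment of the call.
- bot.job_done(): hands the job in; it is judged then, once.
The state is a dict: "time": time; "q": joint angles; "dq": joint speeds; "joint_efforts": joint torques, N m; "eef_pos": TCP position; "tcp_rot": TCP orientation; "contact_force": force on the tool from outside, world axes, zero at the start; "ft_torque": the same for the moment, N m; "grip_width": finger opening in m; "gripper_force": force on a finger pad.
Only numpy, scipy, OpenCV 4.12 (cv2) and the standard library are available. Lean on these libraries where they do the work, as an engineer would, in place of code of your own. Each camera call takes 0.05 s, during which the arm holds its last target. There are 200 camera calls.

TASK

Finish the drying crib with the three notched pine slats from the sloped red rack: lay one across the two bottom rails, beside the cross slat already fitted there, then lay the other two across that pair above the rails, so that the layers alternate crosswise and every notch is fully home over its neighbour. The lower slat goes home before the upper ones. Press only gently on the crib, leave the plain blue batten in the rack and do not disturb the jars, bottle and brush.

Things in the scene. Friction and masses are not known exactly. Their poses are not given: they have to be found in the camera images.
- slat_a: loose pale pine slat, 200 long x 16 thick x 32 mm tall; square notches, 19 mm wide and 7 mm deep, cut across both upper and lower edge, centred 70 mm either side of its middle. The three are interchangeable and the same either way up or round. Origin at its very middle; x along its length, y across its thickness, z along its height
- slat_b: loose pale pine slat, 200 long x 16 thick x 32 mm tall; square notches, 19 mm wide and 7 mm deep, cut across both upper and lower edge, centred 70 mm either side of its middle. The three are interchangeable and the same either way up or round. Origin at its very middle; x along its length, y across its thickness, z along its height
- slat_c: loose pale pine slat, 200 long x 16 thick x 32 mm tall; square notches, 19 mm wide and 7 mm deep, cut across both upper and lower edge, centred 70 mm either side of its middle. The three are interchangeable and the same either way up or round. Origin at its very middle; x along its length, y across its thickness, z along its height
- batten: plain blue batten, 200 x 16 x 32 mm, without notches, lying in one of the rack's four places; not to be used. Origin at its middle, x along its length, z along its height
- rack: fixed red rack; its bed (230 x 250 mm wide) rises towards rack +x at 0.36 rad. Origin on the table under mid-bed, whose surface is 70 mm up there. Four pieces (slats and batten, any order) stand on their 16 mm edges, lengthwise up the slope (x up-slope, z square to the bed), middles at rack y -90, -30, 30, 90 mm; 10 mm high spacers near their ends, middle 140 mm free for fingers
- crib: fixed board 240 x 240 x 12 mm with brown parts shaped like the slats: two rails along crib x at y = +70, -70 mm, tops 44 mm above the table, and one cross slat fitted on them along crib y at x = -70 mm, top at 62 mm. Origin: centre of the board's underside. A slat fully home sinks 14 mm into what it crosses (7 mm notch in each): layers 18 mm apart; notch play 1.5 mm each side, no bevels
- seat_low (a point): where the middle (origin) of a fully seated slat belongs: lower layer, slat parallel to crib y, at crib (70, 0, 46) mm. Fixed to the crib, axes parallel to the crib's; seats may be filled by any of the three slats
- seat_top_right (a point): where the middle (origin) of a fully seated slat belongs: upper layer, slat parallel to crib x, at crib (0, -70, 64) mm. Fixed to the crib, axes parallel to the crib's; seats may be filled by any of the three slats
- seat_top_left (a point): where the middle (origin) of a fully seated slat belongs: upper layer, slat parallel to crib x, at crib (0, 70, 64) mm. Fixed to the crib, axes parallel to the crib's; seats may be filled by any of the three slats
- jar_red: closed red paint jar, 60 mm across, 75 mm tall, bystander; origin at the centre of its underside
- jar_green: closed green paint jar, 60 mm across, 75 mm tall, bystander; origin at the centre of its underside
- jar_yellow: closed yellow paint jar, 60 mm across, 75 mm tall, bystander; origin at the centre of its underside
- dropper: amber dropper bottle with black cap, 44 mm across, 110 mm tall, bystander; origin at the centre of its underside
- brush: loose paint brush 200 mm long lying in front of the marbling tray, bystander; origin under its middle
There are look-alikes about, which are no part of the job. Leave any turquoise look-alike of the slat_c alone.

How it is judged:
By the outcome, as a careful person would: the job done as asked, in the order asked, and still so for the second after the job is handed in, with the robot touching nothing.
It also fails if it takes over 72 s, if anything falls off the work surface, if the arm or the gripper's body presses on something with over 40 N, if the wrist force passes 120 N, or if a joint passes its speed limit or range.

## Working session

There is one attempt and no reset: what is moved stays moved. The work goes in short steps, Python scripts to look and compute and a tool call to move; the robot and the scene stay as the last step left them, time stands still between calls to the robot, and variables do not carry over. Pictures are saved under pics/ and viewed, at most 10 in all, crops included, and the job is handed in when it is done.

Besides the shell and the picture viewer there is one more tool, called after "Request:" by a JSON object that holds its "op" and its "data", one argument or row to a line. carry_out: Moves the arm, as the interface text tells. Its arguments: {"type":"object","properties":{"series":{"type":"array"},"grip_force":{"type":"number"}},"required":["series"]}

```bash
ls; mkdir -p pics; python3 - <<'E'
from rig import bot
import cv2,numpy as np
for n in ("scene","side"):
    im=bot.snapshot(n); cv2.imwrite(f"pics/{n}0.png",im[...,::-1]); c=bot.camera_model(n); print(n,c)
s=bot.observe(); print(s); print(bot.camera_model("wrist"))
a=[cv2.imread(f"pics/{n}0.png") for n in("scene","side")]
E
```

```text
pics
scene {'mtx': array([[468.71905413,   0.        , 286.3562494 ],
       [  0.        , 468.71905413, 204.39356308],
       [  0.        ,   0.        ,   1.        ]]), 'k1': -0.04397832939012335, 'pose': array([[-0.85407783,  0.30274937, -0.42295848,  1.21367504],
       [ 0.51981783,  0.52564799, -0.67341192,  1.12671169],
       [ 0.01845224, -0.79500755, -0.60631882,  1.08011297],
       [ 0.        ,  0.        ,  0.        ,  1.        ]])}
side {'mtx': array([[401.74546277,   0.        , 281.49474921],
       [  0.        , 401.74546277, 205.74825267],
       [  0.        ,   0.        ,   1.        ]]), 'k1': 0.00919345361230081, 'pose': array([[-0.96550509, -0.14941305,  0.21325022,  0.24637903],
       [-0.25959019,  0.6162426 , -0.74354421,  0.9014349 ],
       [-0.02031866, -0.77325338, -0.63377153,  0.83321554],
       [ 0.        ,  0.        ,  0.        ,  1.        ]])}
{'time': 0.1, 'q': array([-1.28519892e+00,  3.26879238e-01, -1.93460578e-01,  1.05196739e+00,
        1.38409709e-05,  1.43657913e+00]), 'dq': array([-0.00115198, -0.00271455,  0.00170205, -0.000
[... 251 characters left out ...]
y([ 9.78049957e-01,  2.08369172e-01, -5.02239956e-05, -7.53799228e-04]), 'contact_force': array([ 0.03673274, -0.83893344,  0.50833129]), 'ft_torque': array([-0.0382965 ,  0.01874026, -0.0357377 ]), 'gripper_force': 0.0, 'grip_width': 0.08547260861783665}
{'mtx': array([[324.32131788,   0.        , 280.58826883],
       [  0.        , 324.32131788, 208.14734008],
       [  0.        ,   0.        ,   1.        ]]), 'k1': 0.004895272530954268, 'pose': array([[ 0.40816406, -0.8713691 , -0.2722462 ,  0.29324407],
       [-0.91290783, -0.38997622, -0.12048998, -0.47070764],
       [-0.0011783 ,  0.29771536, -0.95465395,  0.37376127],
       [ 0.        ,  0.        ,  0.        ,  1.        ]])}
```

View pics/scene0.png

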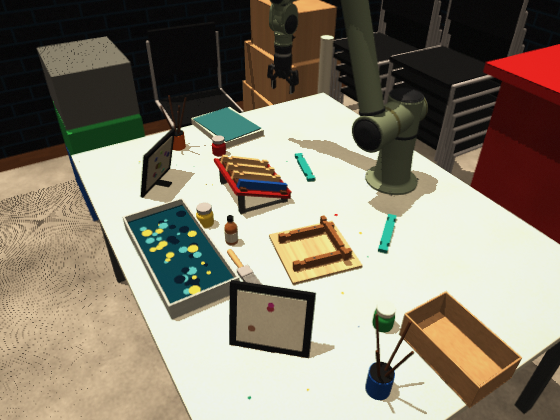

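View pics/side0.png

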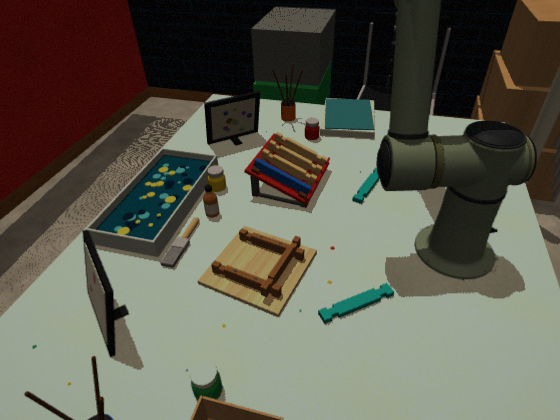

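```bash
python3 - <<'E'
import cv2,numpy as np
s=cv2.imread("pics/scene0.png");d=cv2.imread("pics/side0.png")
def c(i,x,y,w):
    h=w*3//4
    o=cv2.resize(i[y:y+h,x:x+w],(400,300),interpolation=cv2.INTER_CUBIC)
    for k in range(0,w,10):
        X=int((k+.5)*400/w); cv2.line(o,(X,0),(X,6 if k%50 else 14),(255,255,255),1)
        if k<h: cv2.line(o,(0,X),(6,X),(255,255,255),1)
    return o
cv2.imwrite("pics/m1.png",np.vstack([np.hstack([c(s,205,145,100),c(s,265,210,100)]),np.hstack([c(d,240,130,100),c(d,200,225,120)])]))
E
```

```text
(no output)
```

View pics/m1.png

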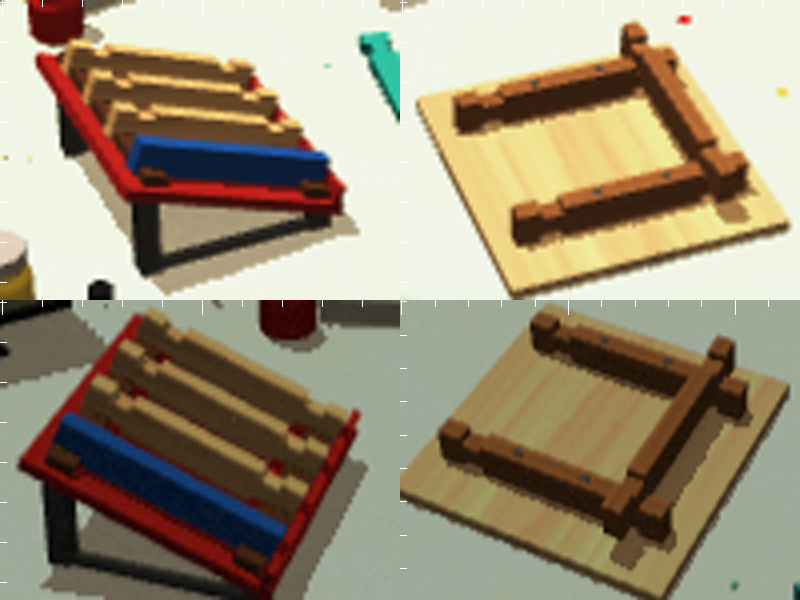

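```bash
cat > h.py <<'E'
import numpy as np, cv2
from scipy.spatial.transform import Rotation as R
from scipy.optimize import least_squares
def proj(c,P):
    P=np.atleast_2d(P); T=np.linalg.inv(c["pose"]); p=P@T[:3,:3].T+T[:3,3]
    s=p[:,:2]/p[:,2:]; s=s*(1+c["k1"]*(s**2).sum(1,keepdims=True))
    return s*[c["mtx"][0,0],c["mtx"][1,1]]+c["mtx"][:2,2]
def rays(c,px):
    px=np.atleast_2d(px); d=(px-c["mtx"][:2,2])/[c["mtx"][0,0],c["mtx"][1,1]]; s=d.copy()
    for _ in range(5): s=d/(1+c["k1"]*(s**2).sum(1,keepdims=True))
    return np.c_[s,np.ones(len(s))]@c["pose"][:3,:3].T
def onz(c,px,z):
    r=rays(c,px); o=c["pose"][:3,3]; return o+r*((z-o[2])/r[:,2])[:,None]
def rz(y): return R.from_euler("z",y).as_matrix()
def crib(p,q): return np.array(q)@rz(p[2]).T+[p[0],p[1],0]
A=.36
def rack(p,q): # q: along slope, across, normal (m)
    q=np.array(q); B=R.from_euler("y",-A).as_matrix()
    return (q@B.T+[0,0,.07])@rz(p[2]).T+[p[0],p[1],0]
def fit(f,obs,p0):
    g=lambda p: np.concatenate([(proj(c,f(p,np.array(q)/1000))-px).ravel() for c,q,px in obs])
    r=least_squares(g,p0,loss="soft_l1"); return r.x,g(r.x).reshape(-1,2)
def grasp(p):  # tool pose -> R,t
    pass
E
python3 - <<'E'
from h import *; from rig import bot
S=bot.camera_model("scene");D=bot.camera_model("side")
def m(x0,y0,w,ox,oy,L): 
    s=400/w; return [[x0+(x-ox+.5)/s-.5,y0+(y-oy+.5)/s-.5] for x,y in L]
cs=(S,[[120,-120,12],[120,120,12],[-120,120,12],[-78,-100,62],[-78,100,62],[100,-78,44],[100,78,44]],
 m(265,210,100,400,0,[(417,98),(515,290),(788,225),(642,24),(749,158),(456,96),(515,207)]))
cd=(D,[[-120,-120,12],[-120,120,12],[120,-120,12],[-78,-100,62],[100,-78,44],[-62,100,62]],
 m(200,225,120,400,300,[(788,390),(663,590),(548,303),(733,345),(537,312),(607,500)]))
p,e=fit(crib,[cs,cd],[.45,.2,-.3]); print("crib",p.round(4)); print(e.round(1).tolist())
rs=(S,[[115,125,0],[-115,125,0],[115,-125,0],[100,90,32],[-100,90,32],[100,-90,32],[-100,-90,32]],
 m(205,145,100,0,0,[(127,190),(343,188),(40,57),(150,138),(326,155),(75,43),(253,65)]))
rd=(D,[[115,125,0],[-115,125,0],[-115,-125,0],[115,-125,0],[100,90,32],[-100,90,32],[100,-90,32]],
 m(240,130,100,0,300,[(22,465),(270,593),(358,412),(140,318),(62,413),(288,528),(145,312)]))
p,e=fit(rack,[rs,rd],[.5,-.2,-.3]); print("rack",p.round(4)); print(e.round(1).tolist())
E
```

```text
crib [ 0.5162  0.197  -0.2005]
[[-0.1, 0.1], [-0.4, 0.4], [0.9, -1.1], [-0.6, -0.6], [-2.2, 3.2], [-0.3, -0.1], [1.2, 3.2], [0.7, -2.3], [-0.0, 1.9], [-0.1, -0.4], [0.9, -1.5], [0.9, -0.5], [-1.2, 1.5]]
rack [ 0.5322 -0.2114 -0.0974]
[[0.6, 0.1], [0.8, 4.3], [-0.6, -0.8], [-2.4, 0.5], [0.6, 0.2], [-0.6, 0.2], [-0.4, -0.3], [-0.2, -1.7], [1.4, -0.2], [0.3, 4.2], [-1.1, -1.5], [0.9, 0.5], [-0.4, 0.8], [0.4, -0.5]]
```

```bash
cat >> h.py <<'E'
def tool_pose(s): return R.from_quat(s["tcp_rot"]),np.array(s["eef_pos"])
def rel(s,Rt,t):
    R0,t0=tool_pose(s); return (R0.inv()*Rt).as_rotvec().round(4),(R0.inv().apply(t-t0)).round(4)
def rackR(p): # tool x downslope, z = -normal
    B=rz(p[2])@R.from_euler("y",-A).as_matrix()
    return R.from_matrix(np.c_[-B[:,0],B[:,1],-B[:,2]])
def downR(yaw): # tool x at yaw, z down
    x=np.array([np.cos(yaw),np.sin(yaw),0]); z=np.array([0,0,-1.]); return R.from_matrix(np.c_[x,np.cross(z,x),z])
def campose_tool(s,c):
    R0,t0=tool_pose(s); return R0.inv().apply(c["pose"][:3,3]-t0),(R0.inv()*R.from_matrix(c["pose"][:3,:3])).as_matrix()
E
python3 - <<'E'
from h import *; from rig import bot
s=bot.observe(); c=bot.camera_model("wrist"); print(campose_tool(s,c))
p=[ 0.5322,-0.2114,-0.0974]
t=rack(p,[0,-.03,.15]); print(t, rel(s,rackR(p),t))
# intermediate
r=rackR(p); print(r.as_matrix().round(2))
E
```

```text
(array([ 0.07588172, -0.00036249, -0.14316071]), array([[ 6.27693032e-04, -9.54589912e-01, -2.97922316e-01],
       [ 9.99999753e-01,  5.04746690e-04,  4.89613469e-04],
       [-3.17004776e-04, -2.97922549e-01,  9.54589993e-01]]))
[ 0.47669193 -0.23611922  0.21038452] (array([-0.4711, -0.1266, -2.5876]), array([ 0.339 , -0.1396,  0.0205]))
[[-0.93  0.1   0.35]
 [ 0.09  1.   -0.03]
 [-0.35  0.   -0.94]]
```

Request:
{"op": "carry_out", "data": {
  "series": [
    [0, 0, -0.4, 0, 0, -0.05, -1],
    [-0.471, -0.127, -2.588, 0.339, -0.14, -0.03, -1],
    [-0.471, -0.127, -2.588, 0.339, -0.14, -0.03, -1],
    [-0.471, -0.127, -2.588, 0.339, -0.14, -0.03, -1],
    [-0.471, -0.127, -2.588, 0.339, -0.14, -0.03, -1],
    [-0.471, -0.127, -2.588, 0.339, -0.14, -0.03, -1],
    [-0.471, -0.127, -2.588, 0.339, -0.14, -0.03, -1],
    [-0.471, -0.127, -2.588, 0.339, -0.14, -0.03, -1],
    [-0.471, -0.127, -2.588, 0.339, -0.14, -0.03, -1],
    [-0.471, -0.127, -2.588, 0.339, -0.14, -0.03, -1],
    [-0.471, -0.127, -2.588, 0.339, -0.14, -0.03, -1],
    [-0.471, -0.127, -2.588, 0.339, -0.14, -0.03, -1]
  ]
}}

```text
time: 1.3
eef_pos: [0.4766, -0.2354, 0.2608]
tcp_rot: [0.445, 0.885, -0.007, 0.139]
contact_force: [0.6, 0.2, -0.4]
grip_width: 0.0856
gripper_force: 0.0
```

```bash
python3 - <<'E'
from h import *; from rig import bot
s=bot.observe(); print(s["q"].round(2),s["eef_pos"],s["time"])
p=[ 0.5322,-0.2114,-0.0974]
print(rel(s,rackR(p),rack(p,[0,-.03,.15])))
E
```

```text
[-0.61  0.07 -0.49  0.74  0.03  0.32] [ 0.47657254 -0.23536302  0.26078257] 1.3
(array([-0.1493, -0.0521, -0.813 ]), array([ 0.012 , -0.0059,  0.0486]))
```

Request:
{"op": "carry_out", "data": {
  "series": [
    [-0.149, -0.052, -0.813, 0.012, -0.006, 0.049, -1],
    [-0.149, -0.052, -0.813, 0.012, -0.006, 0.049, -1],
    [-0.149, -0.052, -0.813, 0.012, -0.006, 0.049, -1],
    [-0.149, -0.052, -0.813, 0.012, -0.006, 0.049, -1],
    [-0.149, -0.052, -0.813, 0.012, -0.006, 0.049, -1],
    [-0.149, -0.052, -0.813, 0.012, -0.006, 0.049, -1],
    [-0.149, -0.052, -0.813, 0.012, -0.006, 0.049, -1]
  ]
}}

```text
time: 2.0
eef_pos: [0.4764, -0.2373, 0.21]
tcp_rot: [0.052, 0.983, -0.009, 0.179]
contact_force: [-0.7, -0.8, -0.3]
grip_width: 0.0858
gripper_force: 0.0
```

```bash
python3 - <<'E'
from h import *; from rig import bot
s=bot.observe(); c=bot.camera_model("wrist"); im=bot.snapshot("wrist"); cv2.imwrite("pics/w1raw.png",im[...,::-1]); np.savez("w1.npz",**c)
cv2.imwrite("pics/w1.png",cv2.resize(im[...,::-1],(800,600),interpolation=cv2.INTER_CUBIC))
print(s["q"].round(2),s["eef_pos"])
p=[ 0.5322,-0.2114,-0.0974]
print(rel(s,rackR(p),rack(p,[0,-.03,.15])))
for v in(-90,-30,30,90): print(v,(proj(c,rack(p,np.array([[100,v-8,32],[100,v+8,32],[-100,v-8,32],[-100,v+8,32]])/1000))*800/560).round(0).tolist())
E
```

```text
[-0.72  0.09 -0.62  0.56  0.2  -0.58] [ 0.47636922 -0.23728047  0.21001201]
(array([-0.0018, -0.0005, -0.0086]), array([-0.0003,  0.0012, -0.0003]))
-90 [[299.0, 438.0], [324.0, 437.0], [272.0, 107.0], [302.0, 107.0]]
-30 [[392.0, 437.0], [416.0, 437.0], [386.0, 106.0], [417.0, 106.0]]
30 [[484.0, 436.0], [508.0, 436.0], [501.0, 105.0], [532.0, 105.0]]
90 [[576.0, 436.0], [601.0, 436.0], [617.0, 104.0], [648.0, 103.0]]
```

View pics/w1.png

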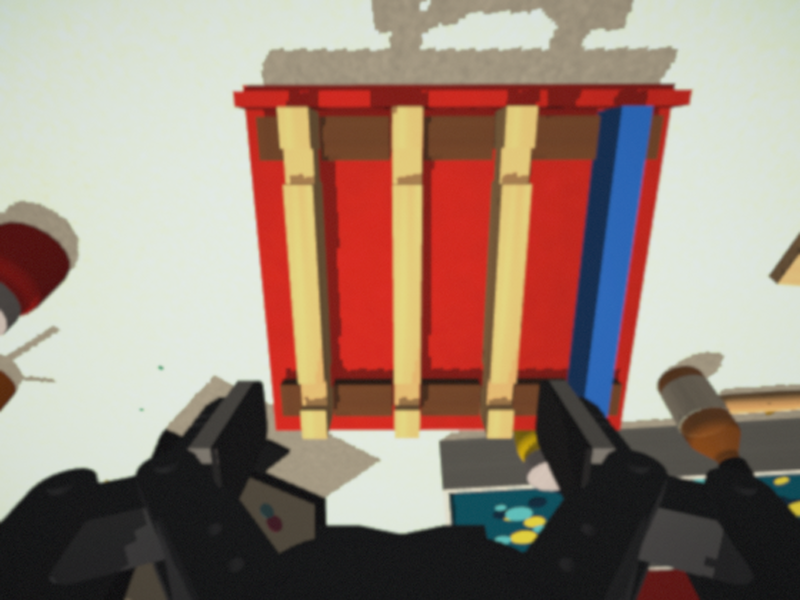

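```bash
python3 - <<'E'
from h import *; from rig import bot
s=bot.observe()
p=[ 0.5325,-0.2088,-0.0974]
for n in (.15,.07,.006): print(n,rel(s,rackR(p),rack(p,[0,.03,n])))
E
```

```text
0.15 (array([-0.0021, -0.0004, -0.0096]), array([ 0.0004,  0.0637, -0.0003]))
0.07 (array([-0.0021, -0.0004, -0.0096]), array([0.0004, 0.0638, 0.0797]))
0.006 (array([-0.0021, -0.0004, -0.0096]), array([0.0004, 0.064 , 0.1437]))
```

Request:
{"op": "carry_out", "data": {
  "series": [
    [-0.002, 0, -0.01, 0, 0.064, 0.01, 0],
    [-0.002, 0, -0.01, 0, 0.064, 0.08, 0],
    [-0.002, 0, -0.01, 0, 0.064, 0.08, 0],
    [-0.002, 0, -0.01, 0, 0.064, 0.08, 0],
    [-0.002, 0, -0.01, 0, 0.064, 0.11, 0],
    [-0.002, 0, -0.01, 0, 0.064, 0.144, 0],
    [-0.002, 0, -0.01, 0, 0.064, 0.144, 0],
    [-0.002, 0, -0.01, 0, 0.064, 0.144, 1],
    [-0.002, 0, -0.01, 0, 0.064, 0.144, 1],
    [-0.002, 0, -0.01, 0, 0.064, 0.144, 1],
    [-0.002, 0, -0.01, 0, 0.064, 0.144, 1],
    [-0.002, 0, -0.01, 0, 0.064, 0.144, 1]
  ],
  "grip_force": 40
}}

```text
time: 3.25
eef_pos: [0.5347, -0.1794, 0.0777]
tcp_rot: [0.047, 0.982, -0.01, 0.18]
contact_force: [-3.8, -0.3, 8.2]
grip_width: 0.0158
gripper_force: 40.4
```

```bash
python3 - <<'E'
from h import *; from rig import bot
s=bot.observe()
p=[ 0.5325,-0.2088,-0.0974]
for n in (.006,.1): print(n,rel(s,rackR(p),rack(p,[0,.03,n])))
print(s["contact_force"],s["ft_torque"],s["grip_width"])
E
```

```text
0.006 (array([-0.0016,  0.003 ,  0.0028]), array([0.0021, 0.0005, 0.0015]))
0.1 (array([-0.0016,  0.003 ,  0.0028]), array([ 0.0018,  0.0004, -0.0925]))
[-3.83855152 -0.32030674  8.21133777] [ 0.06862388  0.53021901 -0.0223446 ] 0.01578760074957559
```

```bash
python3 - <<'E'
from h import *; from rig import bot
s=bot.observe()
cp=[.5162,.197,-.2005]
t=crib(cp,[.07,0,0.22]); print(t,rel(s,downR(cp[2]-np.pi/2),t))
m=(tool_pose(s)[1]+t)/2; 
R0,t0=tool_pose(s); print(R0.inv().apply([0,0,.15]))
E
```

```text
[0.5847977  0.18305885 0.22      ] (array([-0.2677,  0.2935, -1.4478]), array([-0.0652,  0.3652, -0.1284]))
[-0.05325531 -0.00036591 -0.14022745]
```

Request:
{"op": "carry_out", "data": {
  "series": [
    [0, 0, 0, 0, 0, -0.03, 1],
    [0, 0, 0, 0, 0, -0.07, 1],
    [0, 0, 0, -0.03, 0, -0.12, 1],
    [0, 0, 0, -0.05, 0, -0.14, 1],
    [-0.268, 0.294, -1.448, -0.065, 0.365, -0.128, 1],
    [-0.268, 0.294, -1.448, -0.065, 0.365, -0.128, 1],
    [-0.268, 0.294, -1.448, -0.065, 0.365, -0.128, 1],
    [-0.268, 0.294, -1.448, -0.065, 0.365, -0.128, 1],
    [-0.268, 0.294, -1.448, -0.065, 0.365, -0.128, 1],
    [-0.268, 0.294, -1.448, -0.065, 0.365, -0.128, 1],
    [-0.268, 0.294, -1.448, -0.065, 0.365, -0.128, 1],
    [-0.268, 0.294, -1.448, -0.065, 0.365, -0.128, 1]
  ]
}}

```text
time: 4.45
eef_pos: [0.5843, 0.1878, 0.2191]
tcp_rot: [-0.518, 0.854, -0.0, 0.039]
contact_force: [-0.1, -1.2, -1.2]
grip_width: 0.0148
gripper_force: 39.6
```

```bash
python3 - <<'E'
from h import *; from rig import bot
s=bot.observe()
cp=[.5162,.197,-.2005]
t=crib(cp,[.07,0,0.13]); print(s["q"].round(2),rel(s,downR(cp[2]-np.pi/2),t),s["grip_width"])
E
```

```text
[ 0.18  0.39 -0.13  0.98  0.03 -0.91] (array([-0.0504,  0.0609, -0.2796]), array([0.0099, 0.001 , 0.0887])) 0.014833718748012044
```

Request:
{"op": "carry_out", "data": {
  "series": [
    [-0.05, 0.061, -0.28, 0.01, 0.001, 0.03, 1],
    [-0.05, 0.061, -0.28, 0.01, 0.001, 0.06, 1],
    [-0.05, 0.061, -0.28, 0.01, 0.001, 0.089, 1],
    [-0.05, 0.061, -0.28, 0.01, 0.001, 0.089, 1],
    [-0.05, 0.061, -0.28, 0.01, 0.001, 0.089, 1],
    [-0.05, 0.061, -0.28, 0.01, 0.001, 0.089, 1]
  ]
}}

```text
time: 5.05
eef_pos: [0.5858, 0.1785, 0.1309]
tcp_rot: [-0.629, 0.778, -0.001, 0.001]
contact_force: [1.0, 0.1, -0.8]
grip_width: 0.0152
gripper_force: 39.6
```

```bash
cat >> h.py <<'E'
def shot(bot,name,k="wrist"):
    c=bot.camera_model(k); im=bot.snapshot(k)[...,::-1]; np.savez(name+".npz",**c); cv2.imwrite(f"pics/{name}raw.png",im)
    cv2.imwrite(f"pics/{name}.png",cv2.resize(im,(800,600),interpolation=cv2.INTER_CUBIC)); return c
E
python3 - <<'E'
from h import *; from rig import bot
s=bot.observe(); c=shot(bot,"w2")
cp=[.5162,.197,-.2005]
print(s["q"].round(2),s["eef_pos"],rel(s,downR(cp[2]-np.pi/2),crib(cp,[.07,0,.13])))
print((proj(c,crib(cp,np.array([[120,-120,12],[-120,-120,12],[-120,120,12],[100,-78,44],[100,-62,44],[100,62,44],[100,78,44],[-78,-100,62],[-62,-100,62],[-62,100,62]])/1000))*800/560).round(0).tolist())
# slat in hand, top corners and notch (tool frame; slat center at z=-.0085 from TCP)
R0,t0=tool_pose(s)
q=np.array([[100,-8,-24.5],[100,8,-24.5],[79.5,-8,-24.5],[60.5,-8,-24.5],[-100,-8,-24.5],[-100,8,-24.5],[-60.5,8,-24.5],[-79.5,8,-24.5]])/1000
print((proj(c,R0.apply(q)+t0)*800/560).round(0).tolist())
E
```

```text
[ 0.18  0.52 -0.17  0.89 -0.   -1.18] [0.58579873 0.17850303 0.1309481 ] (array([-0.003 ,  0.    , -0.0107]), array([-0.0042,  0.0019,  0.0009]))
[[305.0, 73.0], [775.0, 67.0], [691.0, 465.0], [340.0, 158.0], [342.0, 193.0], [352.0, 417.0], [353.0, 441.0], [754.0, 100.0], [716.0, 100.0], [646.0, 493.0]]
[[364.0, 43.0], [434.0, 43.0], [366.0, 138.0], [368.0, 217.0], [377.0, 670.0], [422.0, 670.0], [424.0, 584.0], [423.0, 627.0]]
```

View pics/w2.png

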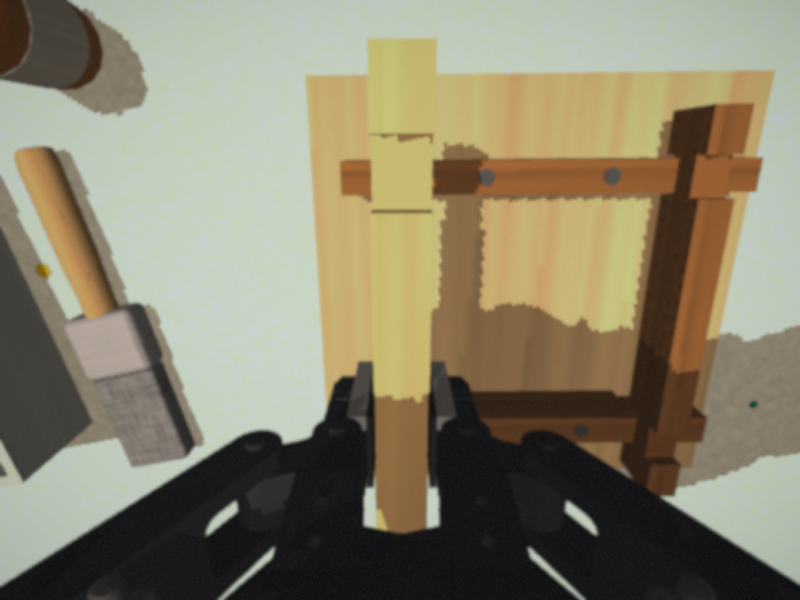

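```bash
python3 - <<'E'
import cv2,numpy as np
i=cv2.imread("pics/w2raw.png")
a=cv2.resize(i[25:150,220:300],None,fx=4.8,fy=4.8,interpolation=cv2.INTER_CUBIC)  # 384x600
b=cv2.resize(i[40:150,455:540],None,fx=4.8,fy=2.7272727,interpolation=cv2.INTER_CUBIC)
b=cv2.resize(i[45:145,455:540],(408,300),interpolation=cv2.INTER_CUBIC)
d=cv2.resize(i[260:350,330:500],(408,300),interpolation=cv2.INTER_CUBIC)
cv2.imwrite("pics/w2c.png",np.hstack([a,np.vstack([b,d])]))
E
```

```text
(no output)
```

View pics/w2c.png

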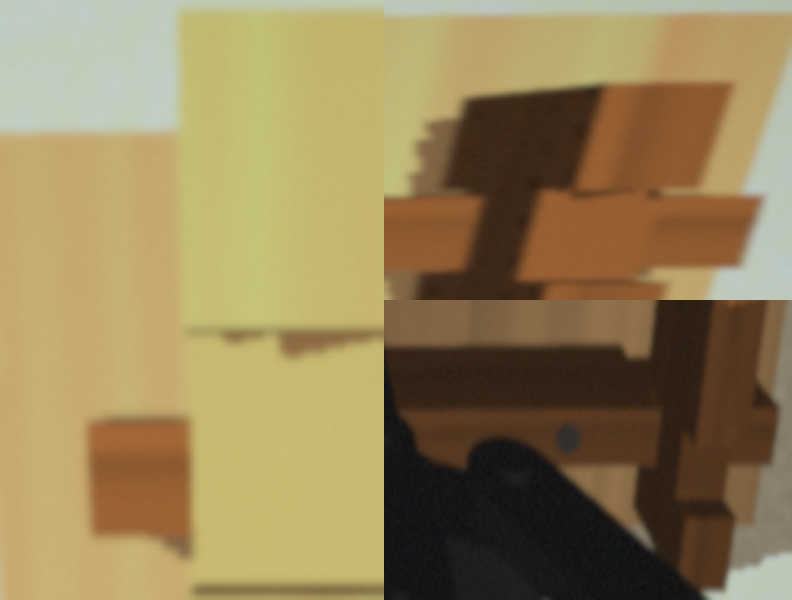

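```bash
python3 - <<'E'
from h import *; from rig import bot
c=dict(np.load("w2.npz")); s=bot.observe(); print(s["eef_pos"])
q=[[100,-78,44],[100,-62,44],[-62,-100,62],[-78,-100,62],[-100,-78,44],[-100,-62,44],[-78,79.5,62],[-78,100,62],[-100,62,44],[-100,78,44]]
px=[(237.9,112.5),(238.8,136.2),(500.2,73.3),(527.3,72.3),(533.8,110.3),(529.2,133.7),(473.9,323.5),(472.6,346),(493.5,291.7),(490.6,308.5)]
p,e=fit(crib,[(c,q,px)],[.516,.197,-.2]); print(p.round(4)); print(e.round(1).tolist())
f=lambda p,Q: (np.c_[crib(p[:3],Q)[:,:2],Q[:,2]+p[3]])
p4,e=fit(f,[(c,q,px)],[*p,0]); print(p4.round(4)); print(e.round(1).tolist())
R0,t0=tool_pose(s)
g=lambda p,Q: R0.apply(np.array(Q)@rz(p[2]).T+[p[0],p[1],p[3]])+t0
qs=[[100,-8,-16],[100,8,-16],[79.5,-8,-16],[60.5,-8,-16],[60.5,8,-16]]
ps=[(257.1,26.7),(437*.7-.5,26.7),(258.4,93.6),(259.8,148.9),(432*.7-.3,148.9)]
h,e=fit(g,[(c,qs,ps)],[0,0,0,-.0085]); print("hand",h.round(4)); print(e.round(1).tolist())
# where the slat will be by camera, and needed move
ps_=p
Rt=downR(p[2]-np.pi/2)*R.from_euler("z",-h[2])
for hz,z in ((h[3],.046),):
    t=crib(p,[.07,0,z])-Rt.apply([h[0],h[1],0])-np.array([0,0,1])*(-h[3])
    print(t,rel(s,Rt,t))
E
```

```text
[0.58596281 0.17847458 0.13109045]
[ 0.5168  0.198  -0.2036]
[[-0.1, -0.3], [0.0, 0.0], [0.3, -0.8], [-0.0, -0.1], [-0.2, -0.5], [-0.9, 0.3], [2.0, 1.1], [-1.2, 0.8], [0.8, 0.1], [0.0, 0.4]]
[ 5.166e-01  1.981e-01 -2.037e-01 -5.000e-04]
[[0.3, -0.2], [0.5, 0.0], [0.2, -0.7], [-0.2, 0.0], [-0.4, -0.4], [-1.1, 0.4], [1.9, 0.8], [-1.3, 0.4], [0.7, -0.2], [-0.1, 0.1]]
hand [ 0.001   0.0007 -0.0002 -0.0078]
[[-0.2, 0.2], [0.3, 0.2], [-0.3, -0.2], [-0.6, -0.1], [1.0, -0.1]]
[0.58631453 0.18471744 0.03816188] (array([-0.0034,  0.0002, -0.0075]), array([-0.0062,  0.0013,  0.0929]))
```

Request:
{"op": "carry_out", "data": {
  "series": [
    [-0.003, 0, -0.008, -0.006, 0.001, 0.03, 1],
    [-0.003, 0, -0.008, -0.006, 0.001, 0.06, 1],
    [-0.003, 0, -0.008, -0.006, 0.001, 0.075, 1],
    [-0.003, 0, -0.008, -0.006, 0.001, 0.075, 1],
    [-0.003, 0, -0.008, -0.006, 0.001, 0.075, 1],
    [-0.003, 0, -0.008, -0.006, 0.001, 0.075, 1]
  ]
}}

```text
time: 5.7
eef_pos: [0.5865, 0.1847, 0.0558]
tcp_rot: [-0.632, 0.775, -0.0, 0.0]
contact_force: [0.2, 0.2, -0.8]
grip_width: 0.0153
gripper_force: 39.6
```

```bash
cat > go.py <<'E'
from h import *; from rig import bot; import sys
# usage: go.py seatx seaty seatz yawoff hx hy hyaw hz
cp=[float(v) for v in open("crib.txt").read().split()]
x,y,z,yo,hx,hy,hw,hz=map(float,sys.argv[1:9])
s=bot.observe(); Rt=downR(cp[2]+yo)*R.from_euler("z",-hw)
t=crib(cp,[x,y,z])-Rt.apply([hx,hy,0])+np.array([0,0,hz])
print(s["time"],*rel(s,Rt,t),s["contact_force"].round(1),s["ft_torque"].round(2),s["grip_width"].round(4))
E
echo ".5168 .198 -.2036" > crib.txt
python3 go.py .07 0 .046 -1.5708 .001 .0007 -.0002 -.0078
python3 - <<'E'
from h import *; from rig import bot
c=shot(bot,"w3"); i=cv2.imread("pics/w3raw.png")
cv2.imwrite("pics/w3c.png",cv2.resize(i[60:250,180:400],(800,691)[:2],interpolation=cv2.INTER_CUBIC)[:600])
E
```

```text
Traceback (most recent call last):
  File "go.py", line 7, in <module>
    print(s["time"],*rel(s,Rt,t),s["contact_force"].round(1),s["ft_torque"].round(2),s["grip_width"].round(4))
                                                                                     ^^^^^^^^^^^^^^^^^^^^^
AttributeError: 'float' object has no attribute 'round'
```

View pics/w3c.png

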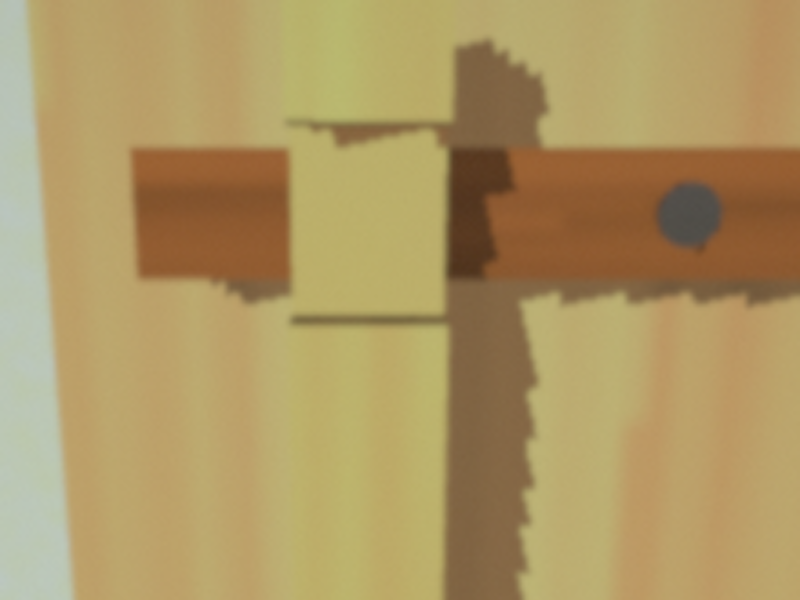

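```bash
sed -i 's/s\["grip_width"\].round(4)/s["grip_width"]/' go.py
python3 go.py .07 0 .046 -1.5708 .001 .0007 -.0002 -.0078
python3 - <<'E'
from h import *; from rig import bot
c=dict(np.load("w3.npz")); s=bot.observe(); cp=[.5168,.198,-.2036]
print((proj(c,crib(cp,[[.1,-.078,.044],[.1,-.062,.044]]))-[(215.9,100.3),(217.6,136.1)]).round(1).tolist())
R0,t0=tool_pose(s)
q=np.array([[79.5,-8,-16],[79.5,8,-16],[60.5,-8,-16],[60.5,8,-16]])/1000+[.001,.0007,-.0078]
print((proj(c,R0.apply(q)+t0)-[(258.8,93.2),(303.9,93.7),(259.7,148.5),(302,148.5)]).round(1).tolist())
E
```

```text
5.75 [-0.0001  0.0001  0.0008] [-0.      0.0002  0.0174] [ 0.3  0.  -0.3] [0.   0.01 0.02] 0.01528274924777639
[[-0.0, -0.5], [0.3, -0.2]]
[[0.0, -0.0], [1.0, -0.5], [0.1, -0.1], [1.7, -0.0]]
```

Request:
{"op": "carry_out", "data": {
  "series": [
    [0, 0, 0, 0, 0.0003, 0.003, 1],
    [0, 0, 0, 0, 0.0003, 0.005, 1],
    [0, 0, 0, 0, 0.0003, 0.007, 1],
    [0, 0, 0, 0, 0.0003, 0.008, 1]
  ]
}}

```text
time: 6.15
eef_pos: [0.5845, 0.1845, 0.0454]
tcp_rot: [-0.632, 0.775, 0.001, -0.002]
contact_force: [0.4, 0.3, -0.4]
grip_width: 0.0153
gripper_force: 39.6
```

```bash
python3 go.py .07 0 .046 -1.5708 .001 .0007 -.0002 -.0078
```

```text
6.15 [ 0.0033 -0.0014  0.001 ] [-0.0006 -0.0017  0.0072] [ 0.4  0.3 -0.4] [-0.01  0.01 -0.08] 0.015335766485981828
```

Request:
{"op": "carry_out", "data": {
  "series": [
    [0, 0, 0, 0, 0, 0, 1],
    [0, 0, 0, 0, 0, 0, 1]
  ]
}}

```text
time: 6.35
eef_pos: [0.5846, 0.1845, 0.0456]
tcp_rot: [-0.632, 0.775, 0.001, -0.001]
contact_force: [-0.2, -0.5, -0.2]
grip_width: 0.0152
gripper_force: 39.6
```

```bash
python3 go.py .07 0 .046 -1.5708 .001 .0007 -.0002 -.0078
```

```text
6.35 [ 0.0032 -0.0013  0.001 ] [-0.0005 -0.0016  0.0074] [-0.2 -0.5 -0.2] [ 0.   -0.03  0.01] 0.015174029985125952
```

```bash
cat >> h.py <<'E'
def track(a,b,pts,r=9,R_=25):
    out=[]
    for x,y in pts:
        x0,y0=int(round(x)),int(round(y)); t=a[y0-r:y0+r+1,x0-r:x0+r+1]; w=b[y0-r-R_:y0+r+R_+1,x0-r-R_:x0+r+R_+1]
        m=cv2.matchTemplate(w,t,cv2.TM_CCOEFF_NORMED); _,v,_,l=cv2.minMaxLoc(m)
        out.append((round(v,2),l[0]-R_,l[1]-R_))
    return out
E
python3 - <<'E'
from h import *; from rig import bot
a=cv2.imread("pics/w3raw.png"); c0=dict(np.load("w3.npz")); c=shot(bot,"w4"); b=cv2.imread("pics/w4raw.png"); s=bot.observe()
cp=[.5168,.198,-.2036]; Q=crib(cp,[[.1,-.078,.044],[.1,-.062,.044]])
print("rail pred",(proj(c,Q)-proj(c0,Q)).round(1).tolist(),track(a,b,[(215.9,100.3),(217.6,136.1)]))
print("slat",track(a,b,[(258.8,93.2),(303.9,93.7),(259.7,148.5),(302,148.5)],r=7))
print(s["eef_pos"])
cv2.imwrite("pics/w4c.png",np.hstack([cv2.resize(i[60:250,190:390],(400,380),interpolation=cv2.INTER_CUBIC) for i in(a,b)]))
E
```

```text
rail pred [[-8.9, 0.8], [-8.5, 3.2]] [(1.0, -9, 1), (0.99, -8, 3)]
slat [(0.94, 0, 0), (0.93, 1, 0), (0.9, 1, 0), (1.0, 0, 0)]
[0.58465538 0.18451931 0.04562328]
```

View pics/w4c.png

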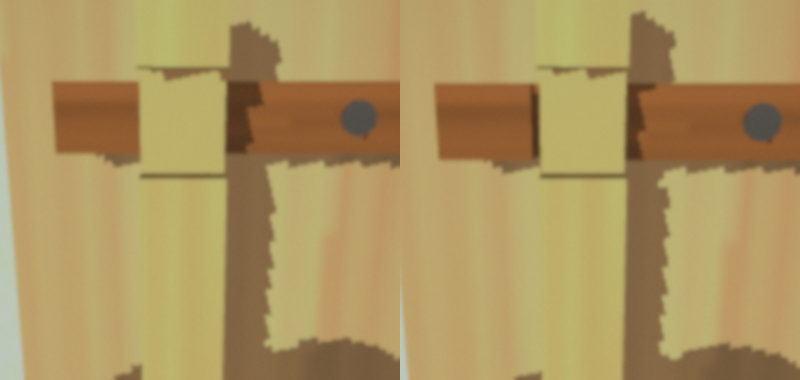

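Request:
{"op": "carry_out", "data": {
  "series": [
    [0.003, -0.001, 0.001, -0.0005, 0.0018, 0, 1],
    [0.003, -0.001, 0.001, -0.0005, 0.0018, 0, 1],
    [0.003, -0.001, 0.001, -0.0005, 0.0018, 0, 1]
  ]
}}

```text
time: 6.7
eef_pos: [0.5829, 0.1854, 0.0457]
tcp_rot: [-0.632, 0.775, -0.0, -0.0]
contact_force: [-0.4, -0.2, -1.6]
grip_width: 0.0151
gripper_force: 39.6
```

```bash
python3 go.py .07 0 .046 -1.5708 .001 .0005 -.0002 -.0078
```

```text
6.7 [-0.     -0.0002  0.0001] [ 0.     -0.0032  0.0075] [-0.4 -0.2 -1.6] [-0.01  0.01  0.05] 0.015124564679676586
```

Request:
{"op": "carry_out", "data": {
  "series": [
    [0, 0, 0, 0, -0.0032, 0, 1],
    [0, 0, 0, 0, -0.0032, 0, 1],
    [0, 0, 0, 0, -0.0032, 0, 1]
  ]
}}

```text
time: 7.0
eef_pos: [0.5863, 0.1846, 0.0457]
tcp_rot: [-0.631, 0.775, -0.0, -0.0]
contact_force: [0.2, 0.5, -0.8]
grip_width: 0.0153
gripper_force: 39.6
```

```bash
python3 go.py .07 0 .046 -1.5708 .001 .0005 -.0002 -.0078
```

```text
7.0 [-0.0001 -0.0002 -0.0002] [-0.      0.0003  0.0075] [ 0.2  0.5 -0.8] [0.01 0.02 0.01] 0.015337655515205736
```

Request:
{"op": "carry_out", "data": {
  "series": [
    [0, 0, 0, 0, 0.0002, 0.002, 1],
    [0, 0, 0, 0, 0.0002, 0.004, 1],
    [0, 0, 0, 0, 0.0002, 0.004, 1]
  ]
}}

```text
time: 7.3
eef_pos: [0.5855, 0.1847, 0.0412]
tcp_rot: [-0.632, 0.775, 0.0, -0.0]
contact_force: [-0.5, -0.7, -1.0]
grip_width: 0.0152
gripper_force: 39.6
```

```bash
python3 go.py .07 0 .046 -1.5708 .001 .0005 -.0002 -.0078
```

```text
7.3 [ 0.0008 -0.0005  0.    ] [-0.0002 -0.0005  0.003 ] [-0.5 -0.7 -1. ] [-0.05 -0.01  0.04] 0.015179988748868741
```

Request:
{"op": "carry_out", "data": {
  "series": [
    [0, 0, 0, 0, -0.0005, 0.0015, 1],
    [0, 0, 0, 0, -0.0007, 0.003, 1],
    [0, 0, 0, 0, -0.0007, 0.003, 1]
  ]
}}

```text
time: 7.6
eef_pos: [0.5865, 0.1846, 0.0384]
tcp_rot: [-0.631, 0.775, 0.0, -0.0]
contact_force: [-0.2, 0.2, -0.4]
grip_width: 0.0152
gripper_force: 39.6
```

```bash
python3 go.py .07 0 .046 -1.5708 .001 .0005 -.0002 -.0078
```

```text
7.6 [ 0.0003 -0.0004 -0.0001] [-0.0001  0.0005  0.0002] [-0.2  0.2 -0.4] [ 0.   -0.03 -0.01] 0.015171206871321207
```

Continue until contact.

Request:
{"op": "carry_out", "data": {
  "series": [
    [0, 0, 0, 0, 0.0004, 0.0006, 1],
    [0, 0, 0, 0, 0.0004, 0.0012, 1],
    [0, 0, 0, 0, 0.0004, 0.0012, 1]
  ]
}}

```text
time: 7.9
eef_pos: [0.5865, 0.1847, 0.0379]
tcp_rot: [-0.632, 0.775, -0.0, 0.0]
contact_force: [-0.8, -0.5, 3.4]
grip_width: 0.015
gripper_force: 40.1
```

```bash
python3 go.py .07 0 .046 -1.5708 .001 .0005 -.0002 -.0078
```

```text
7.9 [-0.0007 -0.0002 -0.    ] [ 0.0001  0.0005 -0.0003] [-0.8 -0.5  3.4] [-0.26  0.14 -0.03] 0.015012801941807298
```

Request:
{"op": "carry_out", "data": {
  "series": [
    [0, 0, 0, 0, 0, 0, 0],
    [0, 0, 0, 0, 0, 0, 0],
    [0, 0, 0, 0, 0, 0, 0],
    [0, 0, 0, 0, 0, -0.03, 0],
    [0, 0, 0, 0, 0, -0.08, 0],
    [0, 0, 0, 0, 0, -0.13, 0],
    [0, 0, 0, 0, 0, -0.18, 0],
    [0, 0, 0, 0, 0, -0.18, 0]
  ]
}}

```text
time: 8.7
eef_pos: [0.5905, 0.1856, 0.2256]
tcp_rot: [-0.632, 0.775, -0.003, 0.006]
contact_force: [0.5, 0.3, 0.4]
grip_width: 0.0425
gripper_force: 0.0
```

```bash
python3 - <<'E'
from h import *; from rig import bot
s=bot.observe(); c=shot(bot,"w5"); i=cv2.imread("pics/w5raw.png")
cp=[.5168,.198,-.2036]
q=np.array([[62,-100,62],[78,-100,62],[62,79.5,62],[78,79.5,62],[62,-60.5,62],[78,-60.5,62]])/1000
px=proj(c,crib(cp,q)); print(px.round(1).tolist())
for p in px: cv2.drawMarker(i,tuple(int(round(v)) for v in p),(0,0,255),cv2.MARKER_CROSS,5,1)
cv2.imwrite("pics/w5c.png",cv2.resize(i,(800,600),interpolation=cv2.INTER_CUBIC))
p=[ 0.5325,-0.2088,-0.0974]
for n in (.12,): print(n,rel(s,rackR(p),rack(p,[0,-.03,n])))
E
```

```text
[[297.0, 73.9], [278.8, 73.9], [294.3, 259.6], [279.0, 259.5], [296.4, 120.7], [278.8, 120.6]]
0.12 (array([ 0.2569, -0.28  ,  1.4479]), array([0.4325, 0.0164, 0.0409]))
```

View pics/w5c.png

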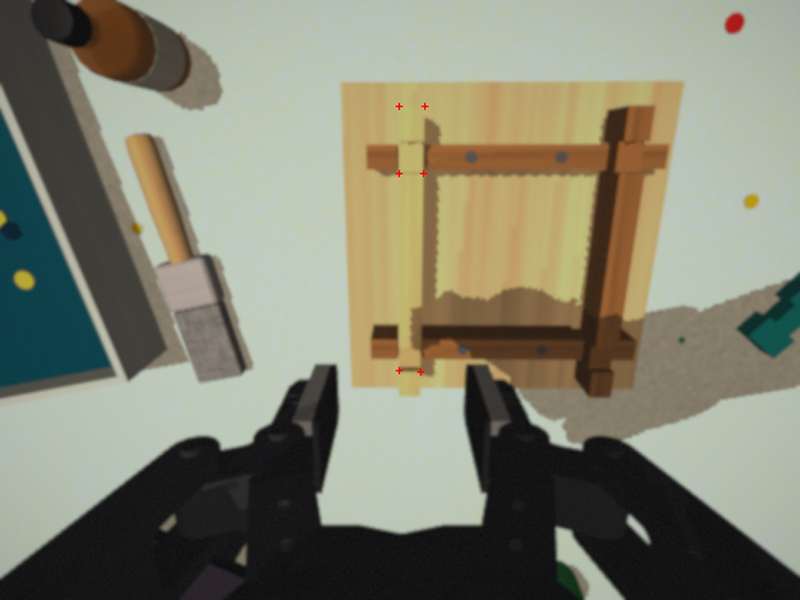

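Request:
{"op": "carry_out", "data": {
  "series": [
    [0.26, -0.28, 1.45, 0.43, 0.016, -0.02, 0],
    [0.26, -0.28, 1.45, 0.43, 0.016, -0.02, 0],
    [0.26, -0.28, 1.45, 0.43, 0.016, -0.02, 0],
    [0.26, -0.28, 1.45, 0.43, 0.016, -0.02, 0],
    [0.26, -0.28, 1.45, 0.43, 0.016, -0.02, 0],
    [0.26, -0.28, 1.45, 0.43, 0.016, -0.02, 0],
    [0.26, -0.28, 1.45, 0.43, 0.016, -0.02, 0],
    [0.26, -0.28, 1.45, 0.43, 0.016, -0.02, 0],
    [0.26, -0.28, 1.45, 0.43, 0.016, -0.02, 0],
    [0.26, -0.28, 1.45, 0.43, 0.016, 0.03, 0],
    [0.26, -0.28, 1.45, 0.43, 0.016, 0.04, 0],
    [0.26, -0.28, 1.45, 0.43, 0.016, 0.04, 0]
  ]
}}

```text
time: 9.95
eef_pos: [0.4812, -0.2311, 0.1745]
tcp_rot: [0.048, 0.984, -0.009, 0.17]
contact_force: [-0.4, -0.0, 0.0]
grip_width: 0.0426
gripper_force: 0.0
```

```bash
cat > rk.py <<'E'
from h import *; from rig import bot; import sys
p=[ 0.5325,-0.2088,-0.0974]; s=bot.observe(); print(s["time"],s["contact_force"].round(1))
for n in (.1,.008): print(n,*rel(s,rackR(p),rack(p,[0,float(sys.argv[1]),n])))
E
python3 rk.py -.03
```

```text
9.95 [-0.4 -0.   0. ]
0.1 [-0.0015 -0.0175  0.0008] [-0.0092 -0.0028  0.0149]
0.008 [-0.0015 -0.0175  0.0008] [-0.0108 -0.0027  0.1069]
```

Request:
{"op": "carry_out", "data": {
  "series": [
    [-0.0015, -0.0175, 0.001, -0.009, -0.003, 0.015, 0],
    [-0.0015, -0.0175, 0.001, -0.01, -0.003, 0.06, 0],
    [-0.0015, -0.0175, 0.001, -0.01, -0.003, 0.06, 0],
    [-0.0015, -0.0175, 0.001, -0.01, -0.003, 0.06, 0]
  ]
}}

```text
time: 10.35
eef_pos: [0.5139, -0.239, 0.1252]
tcp_rot: [0.048, 0.982, -0.011, 0.182]
contact_force: [0.1, 0.1, 0.7]
grip_width: 0.0429
gripper_force: 0.0
```

```bash
python3 rk.py -.03
```

```text
10.35 [0.1 0.1 0.7]
0.1 [-0.0032  0.0056  0.0013] [ 0.0046  0.0017 -0.0429]
0.008 [-0.0032  0.0056  0.0013] [0.0052 0.002  0.0491]
```

Request:
{"op": "carry_out", "data": {
  "series": [
    [-0.003, 0.005, 0.001, 0.005, 0.002, 0.02, 0],
    [-0.003, 0.005, 0.001, 0.005, 0.002, 0.049, 0],
    [-0.003, 0.005, 0.001, 0.005, 0.002, 0.049, 0],
    [-0.003, 0.005, 0.001, 0.005, 0.002, 0.049, 0],
    [-0.003, 0.005, 0.001, 0.005, 0.002, 0.049, 0]
  ]
}}

```text
time: 10.85
eef_pos: [0.527, -0.2396, 0.0795]
tcp_rot: [0.049, 0.982, -0.01, 0.181]
contact_force: [-0.1, 1.2, 1.2]
grip_width: 0.0427
gripper_force: 0.0
```

```bash
python3 rk.py -.03
```

```text
10.85 [-0.1  1.2  1.2]
0.1 [-0.0029  0.0042 -0.0014] [ 0.0006  0.001  -0.0902]
0.008 [-0.0029  0.0042 -0.0014] [0.001  0.0012 0.0018]
```

Good. Grip, then lift and move to the hover over top-right (two-stage).

Request:
{"op": "carry_out", "data": {
  "series": [
    [0, 0.003, 0, 0.001, 0.001, 0.001, 0],
    [0, 0.003, 0, 0.001, 0.001, 0.001, 1],
    [0, 0.003, 0, 0.001, 0.001, 0.001, 1],
    [0, 0.003, 0, 0.001, 0.001, 0.001, 1],
    [0, 0.003, 0, 0.001, 0.001, 0.001, 1],
    [0, 0.003, 0, 0.001, 0.001, 0.001, 1],
    [0, 0.003, 0, 0.001, 0.001, -0.04, 1],
    [0, 0.003, 0, 0.001, 0.001, -0.09, 1],
    [0, 0.003, 0, -0.03, 0.001, -0.13, 1],
    [0, 0.003, 0, -0.03, 0.001, -0.13, 1],
    [0, 0.003, 0, -0.03, 0.001, -0.13, 1]
  ],
  "grip_force": 40
}}

```text
time: 11.95
eef_pos: [0.509, -0.2367, 0.2107]
tcp_rot: [0.049, 0.983, -0.01, 0.179]
contact_force: [0.1, -0.6, -0.4]
grip_width: 0.0156
gripper_force: 40.0
```

```bash
python3 go.py 0 -.07 .16 3.14159 0 0 0 -.008
```

```text
11.95 [0.0163 0.3609 0.1028] [0.0606 0.3638 0.0389] [ 0.1 -0.6 -0.4] [0.07 0.48 0.04] 0.015558451126340913
```

Request:
{"op": "carry_out", "data": {
  "series": [
    [0.016, 0.361, 0.103, 0.061, 0.364, -0.01, 1],
    [0.016, 0.361, 0.103, 0.061, 0.364, -0.01, 1],
    [0.016, 0.361, 0.103, 0.061, 0.364, -0.01, 1],
    [0.016, 0.361, 0.103, 0.061, 0.364, -0.01, 1],
    [0.016, 0.361, 0.103, 0.061, 0.364, -0.01, 1],
    [0.016, 0.361, 0.103, 0.061, 0.364, -0.01, 1],
    [0.016, 0.361, 0.103, 0.061, 0.364, 0.02, 1],
    [0.016, 0.361, 0.103, 0.061, 0.364, 0.039, 1],
    [0.016, 0.361, 0.103, 0.061, 0.364, 0.039, 1],
    [0.016, 0.361, 0.103, 0.061, 0.364, 0.039, 1],
    [0.016, 0.361, 0.103, 0.061, 0.364, 0.039, 1],
    [0.016, 0.361, 0.103, 0.061, 0.364, 0.039, 1]
  ]
}}

```text
time: 13.15
eef_pos: [0.5018, 0.1294, 0.1517]
tcp_rot: [0.103, 0.995, 0.001, -0.001]
contact_force: [0.5, 0.4, -1.2]
grip_width: 0.0149
gripper_force: 40.0
```

```bash
python3 go.py 0 -.07 .10 3.14159 0 0 0 -.008
```

```text
13.15 [ 0.002  -0.0022 -0.0022] [-0.0009  0.0001  0.0597] [ 0.5  0.4 -1.2] [0.01 0.03 0.01] 0.014938611513781818
```

Request:
{"op": "carry_out", "data": {
  "series": [
    [0.002, -0.002, -0.002, -0.001, 0, 0.03, 1],
    [0.002, -0.002, -0.002, -0.001, 0, 0.06, 1],
    [0.002, -0.002, -0.002, -0.001, 0, 0.06, 1],
    [0.002, -0.002, -0.002, -0.001, 0, 0.06, 1],
    [0.002, -0.002, -0.002, -0.001, 0, 0.06, 1]
  ]
}}

```text
time: 13.65
eef_pos: [0.5037, 0.1301, 0.0929]
tcp_rot: [0.101, 0.995, 0.0, 0.001]
contact_force: [-0.4, 0.2, -0.2]
grip_width: 0.0152
gripper_force: 40.0
```

```bash
python3 go.py 0 -.07 .064 3.14159 0 0 0 -.008
python3 - <<'E'
from h import *; from rig import bot
c=shot(bot,"w6"); b=cv2.imread("pics/w6raw.png"); a=cv2.imread("pics/w2raw.png")
print(track(a,b,[(257.1,26.7),(305,26.7),(258.4,93.6),(303,93.6),(259.8,148.9),(302,148.9)],r=8,R_=16))
g=cv2.cvtColor(b,cv2.COLOR_BGR2GRAY).astype(int)
for r in (50,120): print(r,b[r,244:318:1].sum(1).tolist())
for col in (270,281,292): print(col,b[10:165,col].sum(1).tolist())
cp=[.5168,.198,-.2036]
print(proj(c,crib(cp,[[-.1,-.078,.044],[-.1,-.062,.044],[-.078,-.1,.062],[-.062,-.1,.062],[-.078,-.0605,.062],[-.062,-.0605,.062]])).round(1).tolist())
E
```

```text
13.65 [0.0007 0.0016 0.001 ] [ 0.0009 -0.0009  0.0369] [-0.4  0.2 -0.2] [ 0.01 -0.04 -0.04] 0.015159683648286956
[(0.56, 7, 3), (0.53, 6, 5), (0.49, 3, 10), (0.32, -16, 11), (0.49, 16, 8), (0.67, -1, 7)]
50 [477, 473, 475, 474, 476, 475, 478, 476, 476, 476, 475, 476, 476, 484, 488, 494, 494, 493, 490, 489, 488, 492, 491, 494, 496, 496, 498, 497, 500, 498, 499, 498, 495, 496, 492, 491, 490, 477, 445, 376, 327, 315, 312, 311, 311, 309, 315, 313, 313, 312, 308, 313, 314, 311, 313, 312, 310, 315, 313, 309, 307, 297, 297, 296, 294, 296, 294, 293, 298, 296, 295, 295, 296, 292]
120 [287, 287, 282, 283, 287, 285, 286, 283, 281, 285, 283, 282, 282, 278, 294, 358, 445, 492, 498, 499, 499, 498, 501, 499, 498, 500, 499, 498, 502, 501, 498, 496, 477, 423, 361, 329, 320, 322, 318, 320, 321, 319, 319, 320, 321, 321, 319, 321, 320, 316, 319, 322, 318, 322, 321, 318, 317, 291, 231, 188, 175, 176, 175, 174, 173, 176, 173, 176, 172, 171, 174, 176, 170, 172]
270 [580, 585, 583, 585, 584, 585, 585, 585, 584, 587, 584, 587, 588, 587, 585, 585, 583, 581, 560, 506, 462, 456, 464, 469, 474, 475, 473, 477, 47
[... 1587 characters left out ...]
 310, 313, 313, 308, 311, 313, 313, 310, 315, 314, 311, 315, 311, 312, 313, 314, 312, 313, 313, 314, 315, 315, 316, 316, 315, 315, 313, 314, 317, 313, 315, 312, 322, 346, 409, 461, 482, 487, 485, 481, 486, 489, 489, 492, 490, 489, 489, 489, 490, 490, 490, 493, 490, 491, 491, 493, 490, 473, 419, 340, 300, 308, 319, 319, 319, 317, 321, 320, 321, 319, 318, 319, 320, 319, 319, 323, 320, 319, 320, 322, 318, 318, 319, 320, 318, 319, 320, 324, 318, 319, 323, 321, 320, 320, 320, 321, 321, 318, 323, 320, 321, 320, 319, 319, 322, 317, 317, 318, 321, 309, 281, 247, 264, 302, 316, 321, 319, 321, 322, 319, 320]
[[264.2, 59.5], [293.7, 59.5], [219.9, 101.7], [221.6, 133.9], [297.4, 101.9], [296.9, 134.0]]
```

```bash
python3 - <<'E'
from h import *
for n in ("w2","w3","w6"):
    b=cv2.imread(f"pics/{n}raw.png").astype(int).sum(2); 
    for col in (266,281,296):
        p=b[:165,col].astype(float); d=np.diff(p); k=[(i,int(d[max(0,i-1):i+2].sum())) for i in range(1,163) if abs(d[i])>22 and abs(d[i])>=max(abs(d[i-1:i+2]))]; print(n,col,k)
    for r in (70,125,170,200):
        d=np.diff(b[r,240:325].astype(float)); print(n,"row",r,[(240+i,int(d[i-1:i+2].sum())) for i in range(1,83) if abs(d[i])>22 and abs(d[i])>=max(abs(d[i-1:i+2]))])
E
```

```text
w2 266 [(26, -74), (92, -119), (95, 108), (146, -149), (148, 135)]
w2 281 [(26, -76), (93, -163), (98, 153), (99, 138), (146, -144), (148, 138)]
w2 296 [(26, -79), (92, -144), (95, 139), (146, -140), (148, 143)]
w2 row 70 []
w2 row 125 [(259, 185), (302, -230)]
w2 row 170 [(308, -156)]
w2 row 200 [(307, -147)]
w3 266 [(13, -72), (92, -138), (95, 123), (146, -134), (148, 133)]
w3 281 [(13, -61), (93, -150), (98, 137), (146, -139), (148, 125)]
w3 296 [(13, -77), (92, -120), (95, 124), (146, -130), (148, 133)]
w3 row 70 [(314, 43)]
w3 row 125 [(259, 165), (302, -243), (315, 81)]
w3 row 170 [(302, -151)]
w3 row 200 [(301, -146)]
w6 266 [(29, -120), (102, -50), (104, 79), (111, -127), (116, 100), (117, 92), (150, -153), (153, -64), (155, 79)]
w6 281 [(28, -140), (38, -80), (39, -75), (42, 55), (102, -173), (124, 147), (135, -147), (154, -47), (156, 70)]
w6 296 [(28, -176), (88, 132), (102, -145), (104, 14), (153, -64), (156, 78)]
w6 row 70 [(285, -149)]
w6 row 125 [(259, 187), (277, -74), (280, 42), (283, -132), (301, -128)]
w6 row 170 []
w6 row 200 [(259, -144), (260, -137)]
```

```bash
python3 - <<'E'
from h import *; from rig import bot
c=dict(np.load("w6.npz")); s=bot.observe(); R0,t0=tool_pose(s); cp=[.5168,.198,-.2036]
print("board edge row",proj(c,crib(cp,[[-.12,-.07,.012]])))
def f(v,free):
    Q=np.array([[100,0,-16],[79.5,0,-16],[60.5,0,-16]])/1000
    B=R.from_euler("y",v[2]).as_matrix()
    return proj(c,R0.apply(Q@B.T+[v[0],0,v[1]])+t0)[:,1]
for rows in ([38.5,102.7,155.6],):
  r=least_squares(lambda v:np.r_[f(v,0)-rows,(v[1]+.008)*300],[0,-.008,0]); print(r.x.round(4),r.fun.round(2))
r=least_squares(lambda v:np.r_[f([v[0],v[1],0],0)-[26.6,93,148.7]],[0,-.008]); print("w2-like",r.x.round(4),r.fun.round(2))
# widths: slat cols at row125 -> y
E
```

```text
board edge row [[279.1744443   31.17001351]]
[-0.0018 -0.0075 -0.0256] [ 0.14 -0.42  0.29  0.16]
w2-like [ 0.0016 -0.0081] [-0.06  0.15 -0.08]
```

```bash
python3 - <<'E'
from h import *
c=dict(np.load("w6.npz")); cp=[.5168,.198,-.2036]
b=cv2.imread("pics/w6raw.png").astype(int).sum(2)
E=lambda v,o:[(o+i,int(np.diff(v.astype(float))[i-1:i+2].sum())) for i in range(1,len(v)-2) if abs(v[i+1]-v[i])>20 and abs(v[i+1]-v[i])>=abs(np.diff(v.astype(float))[i-1:i+2]).max()]
for col in (226,236,246,254,315,330,350): print("col",col,E(b[80:160,col],80))
for r in (110,118,126): print("row",r,E(b[r,205:260],205))
for col in (236,254,315,350):
    P=crib(cp,np.array([[-.078,y,.062] for y in np.linspace(-.1,.0,41)])); q=proj(c,P); P2=crib(cp,np.array([[-.062,y,.062] for y in np.linspace(-.1,.0,41)])); q2=proj(c,P2)
    print(col,np.interp(col,q[:,0],q[:,1]).round(1),np.interp(col,q2[:,0],q2[:,1]).round(1))
E
```

```text
col 226 [(102, -171), (134, 155)]
col 236 [(102, -174), (151, -64)]
col 246 [(82, -143)]
col 254 [(133, 98), (136, -96)]
col 315 [(102, -115), (134, 117)]
col 330 [(102, -121), (133, 111), (134, 119)]
col 350 [(102, -119), (134, 116)]
row 110 [(220, -158)]
row 118 [(220, -178)]
row 126 [(221, -186)]
236 101.8 133.9
254 101.8 133.9
315 101.9 134.0
350 101.9 134.1
```

```bash
cat > go.py <<'E'
from h import *; from rig import bot; import sys
cp=[float(v) for v in open("crib.txt").read().split()]
x,y,z,yo,hx,hy,pitch,hz=map(float,sys.argv[1:9])
s=bot.observe(); Rt=downR(cp[2]+yo)*R.from_euler("y",-pitch)
t=crib(cp,[x,y,z])-Rt.apply([hx,hy,hz])
print(s["time"],*rel(s,Rt,t),s["contact_force"].round(1),s["ft_torque"].round(2),s["grip_width"])
E
python3 go.py 0 -.07 .082 3.14159 -.0022 .0005 -.0256 -.0078
```

```text
13.7 [0.0008 0.0276 0.0012] [ 0.0034 -0.0015  0.0187] [ 0.4 -0.5  0.7] [ 0.01  0.03 -0.05] 0.015149250862453202
```

Request:
{"op": "carry_out", "data": {
  "series": [
    [0.001, 0.0275, 0.001, 0.0034, -0.0015, 0.01, 1],
    [0.001, 0.0275, 0.001, 0.0034, -0.0015, 0.0187, 1],
    [0.001, 0.0275, 0.001, 0.0034, -0.0015, 0.0187, 1],
    [0.001, 0.0275, 0.001, 0.0034, -0.0015, 0.0187, 1],
    [0.001, 0.0275, 0.001, 0.0034, -0.0015, 0.0187, 1]
  ]
}}

```text
time: 14.2
eef_pos: [0.4986, 0.1297, 0.0724]
tcp_rot: [0.101, 0.995, 0.001, -0.014]
contact_force: [-1.1, -0.3, -0.4]
grip_width: 0.0151
gripper_force: 40.0
```

```bash
python3 go.py 0 -.07 .064 3.14159 -.0022 .0005 -.0256 -.0078
python3 - <<'E'
from h import *; from rig import bot
c=shot(bot,"w7"); s=bot.observe(); R0,t0=tool_pose(s); cp=[.5168,.198,-.2036]
b=cv2.imread("pics/w7raw.png").astype(int).sum(2)
E=lambda v,o:[(o+i,int(np.diff(v.astype(float))[i-1:i+2].sum())) for i in range(1,len(v)-2) if abs(v[i+1]-v[i])>20 and abs(v[i+1]-v[i])>=abs(np.diff(v.astype(float))[i-1:i+2]).max()]
for col in (230,245,266,281,296,320,340): print("col",col,E(b[20:165,col],20))
for r in (70,85,115,125,140): print("row",r,E(b[r,205:330],205))
print("cross",proj(c,crib(cp,[[-.078,-.1,.062],[-.062,-.1,.062],[-.078,-.0605,.062],[-.062,-.0605,.062]])).round(1).tolist())
B=R.from_euler("y",-.0256).as_matrix()
q=np.array([[100,-8,-16],[79.5,-8,-16],[79.5,8,-16],[60.5,-8,-16],[60.5,8,-16]])/1000
print("slat",proj(c,R0.apply(q@B.T+[-.0022,.0005,-.0078])+t0).round(1).tolist())
E
```

```text
14.2 [-0.0012 -0.0029  0.0008] [-0.002   0.0001  0.0161] [-1.1 -0.3 -0.4] [ 0.01 -0.09 -0.01] 0.015056004344343175
col 230 [(35, -155), (38, 47), (113, -159), (148, 130), (153, -155)]
col 245 [(35, -153), (37, 28), (38, 64), (92, -93), (97, -66), (148, 156), (155, -135)]
col 266 [(36, -107), (102, -53), (104, 84), (130, -83), (133, 77), (152, -181), (156, 199)]
col 281 [(36, -117), (57, -105), (63, 59), (101, -89), (104, 86), (121, -146), (142, 146), (148, -156), (154, -46), (156, 68)]
col 296 [(28, -158), (40, -20), (47, -54), (103, 168), (117, -144), (154, -35), (156, 75)]
col 320 [(29, -166), (38, -79), (113, -112), (114, -101), (148, 118)]
col 340 [(37, -73), (113, -114), (148, 120)]
row 70 [(282, -155)]
row 85 [(285, -144)]
row 115 [(216, -150), (259, 170), (301, -180)]
row 125 [(217, -157), (259, 175), (269, -159), (301, -132)]
row 140 [(217, -171), (259, 171), (278, -152), (301, -123)]
cross [[216.7, 113.1], [218.4, 148.3], [302.4, 113.2], [301.8, 148.4]]
slat [[258.3, 39.9], [259.3, 103.6], [304.3, 103.6], [260.2, 157.3], [303.3, 157.3]]
```

Request:
{"op": "carry_out", "data": {
  "series": [
    [-0.001, -0.003, 0.001, -0.0024, 0.0004, 0, 1],
    [-0.001, -0.003, 0.001, -0.0024, 0.0004, 0, 1],
    [-0.001, -0.003, 0.001, -0.0024, 0.0004, 0, 1],
    [-0.001, -0.003, 0.001, -0.0024, 0.0004, 0, 1]
  ]
}}

```text
time: 14.65
eef_pos: [0.5011, 0.1295, 0.0724]
tcp_rot: [0.102, 0.995, 0.001, -0.013]
contact_force: [0.5, 0.5, -1.4]
grip_width: 0.0152
gripper_force: 40.0
```

```bash
python3 go.py 0 -.07 .064 3.14159 -.0018 .0002 -.0256 -.0078
```

```text
14.65 [-0.0001  0.0003 -0.0003] [0.     0.0001 0.0162] [ 0.5  0.5 -1.4] [ 0.01 -0.04 -0.01] 0.015182651340270152
```

Request:
{"op": "carry_out", "data": {
  "series": [
    [0, 0, 0, 0, 0, 0.003, 1],
    [0, 0, 0, 0, 0, 0.006, 1],
    [0, 0, 0, 0, 0, 0.007, 1],
    [0, 0, 0, 0, 0, 0.007, 1],
    [0, 0, 0, 0, 0, 0.007, 1]
  ]
}}

```text
time: 15.15
eef_pos: [0.5009, 0.1295, 0.0653]
tcp_rot: [0.102, 0.995, 0.001, -0.013]
contact_force: [-0.5, 0.5, -1.3]
grip_width: 0.0152
gripper_force: 40.0
```

```bash
python3 go.py 0 -.07 .064 3.14159 -.0018 .0002 -.0256 -.0078
```

```text
15.15 [-0.0001  0.0001 -0.0003] [0.     0.0001 0.0091] [-0.5  0.5 -1.3] [ 0.01  0.02 -0.03] 0.015237784393498103
```

Request:
{"op": "carry_out", "data": {
  "series": [
    [0, 0, 0, 0, 0, 0.002, 1],
    [0, 0, 0, 0, 0, 0.004, 1],
    [0, 0, 0, 0, 0, 0.006, 1],
    [0, 0, 0, 0, 0, 0.006, 1],
    [0, 0, 0, 0, 0, 0.006, 1]
  ]
}}

```text
time: 15.65
eef_pos: [0.5007, 0.1296, 0.0593]
tcp_rot: [0.102, 0.995, 0.001, -0.013]
contact_force: [0.1, 0.8, -0.9]
grip_width: 0.0151
gripper_force: 40.0
```

```bash
python3 go.py 0 -.07 .064 3.14159 -.0018 .0002 -.0256 -.0078
```

```text
15.65 [-0.0002 -0.0001 -0.0003] [-0.0001  0.0001  0.003 ] [ 0.1  0.8 -0.9] [-0.04  0.01  0.04] 0.015097762120785299
```

Through the notch mouths without force; continue home.

Request:
{"op": "carry_out", "data": {
  "series": [
    [0, 0, 0, 0, 0, 0.0015, 1],
    [0, 0, 0, 0, 0, 0.003, 1],
    [0, 0, 0, 0, 0, 0.0036, 1],
    [0, 0, 0, 0, 0, 0.0036, 1],
    [0, 0, 0, 0, 0, 0.0036, 1]
  ]
}}

```text
time: 16.15
eef_pos: [0.5009, 0.1296, 0.0563]
tcp_rot: [0.102, 0.995, 0.001, -0.012]
contact_force: [0.2, -1.1, 6.0]
grip_width: 0.0153
gripper_force: 40.8
```

```bash
python3 go.py 0 -.07 .064 3.14159 -.0018 .0002 -.0256 -.0078
```

```text
16.15 [ 0.0001  0.0007 -0.0003] [ 0.0003 -0.      0.0001] [ 0.2 -1.1  6. ] [-0.    0.5   0.05] 0.015348179527654044
```

Request:
{"op": "carry_out", "data": {
  "series": [
    [0, 0, 0, 0, 0, 0, 0],
    [0, 0, 0, 0, 0, 0, 0],
    [0, 0, 0, 0, 0, 0, 0],
    [0, 0, 0, 0, 0, -0.03, 0],
    [0, 0, 0, 0, 0, -0.08, 0],
    [0, 0, 0, 0, 0, -0.13, 0],
    [0, 0, 0, 0, 0, -0.17, 0],
    [0, 0, 0, 0, 0, -0.17, 0],
    [0, 0, 0, 0, 0, -0.17, 0]
  ]
}}

```text
time: 17.05
eef_pos: [0.5055, 0.1288, 0.2264]
tcp_rot: [0.102, 0.995, 0.001, -0.012]
contact_force: [0.3, 0.2, 0.3]
grip_width: 0.0428
gripper_force: 0.0
```

```bash
python3 - <<'E'
from h import *; from rig import bot
c=shot(bot,"w8"); s=bot.observe(); cp=[.5168,.198,-.2036]
b=cv2.imread("pics/w8raw.png").astype(int).sum(2)
E=lambda v,o:[(o+i,int(np.diff(v.astype(float))[i-1:i+2].sum())) for i in range(1,len(v)-2) if abs(v[i+1]-v[i])>20 and abs(v[i+1]-v[i])>=abs(np.diff(v.astype(float))[i-1:i+2]).max()]
q=np.array([[x,y,80] for x in(-100,-79.5,-60.5,60.5,79.5) for y in(-78,-62)])/1000
px=proj(c,crib(cp,q)); print(px.round(1).tolist())
m=(px[0]+px[1])/2; n=(px[8]+px[9])/2
for f in (.05,.3,.5,.8,1.):
    y=m[1]+(n[1]-m[1])*f; y=int(y); x=int(m[0]+(n[0]-m[0])*f); print("row",y,"pred",[round(float(np.interp(y,px[k::2,1],px[k::2,0])),1) for k in (0,1)],E(b[y,x-20:x+20],x-20))
for k in(-3,3): print("col",int(m[0])+k,E(b[:330,int(m[0])+k],0))
p=[ 0.5325,-0.2088,-0.0974]; print(s["time"],rel(s,rackR(p),rack(p,[0,-.09,.12])))
E
```

```text
[[270.9, 78.1], [290.0, 78.1], [271.1, 103.9], [289.8, 103.9], [271.3, 126.8], [289.6, 126.8], [272.2, 254.7], [288.6, 254.8], [272.4, 272.4], [288.5, 272.4]]
row 87 pred [271.0, 290.0] [(289, -162)]
row 136 pred [271.4, 289.6] [(271, -151)]
row 175 pred [271.6, 289.3] [(289, -163)]
row 233 pred [272.1, 288.8] [(271, 156), (288, -135)]
row 272 pred [272.4, 288.5] [(272, -176), (288, 178)]
col 277 [(63, -98), (111, -95), (116, -45), (160, 130), (269, -189), (272, 216), (291, 75)]
col 283 [(63, -82), (69, -113), (78, 154), (117, -133), (164, 123), (268, -181), (272, 219), (291, 87)]
17.1 (array([-0.0182, -0.3858, -0.1057]), array([-0.0645, -0.4188,  0.0412]))
```

Request:
{"op": "carry_out", "data": {
  "series": [
    [-0.018, -0.386, -0.106, -0.065, -0.419, 0.0, 0],
    [-0.018, -0.386, -0.106, -0.065, -0.419, 0.0, 0],
    [-0.018, -0.386, -0.106, -0.065, -0.419, 0.0, 0],
    [-0.018, -0.386, -0.106, -0.065, -0.419, 0.0, 0],
    [-0.018, -0.386, -0.106, -0.065, -0.419, 0.0, 0],
    [-0.018, -0.386, -0.106, -0.065, -0.419, 0.0, 0],
    [-0.018, -0.386, -0.106, -0.065, -0.419, 0.0, 0],
    [-0.018, -0.386, -0.106, -0.065, -0.419, 0.0, 0],
    [-0.018, -0.386, -0.106, -0.065, -0.419, 0.041, 0],
    [-0.018, -0.386, -0.106, -0.065, -0.419, 0.041, 0],
    [-0.018, -0.386, -0.106, -0.065, -0.419, 0.041, 0],
    [-0.018, -0.386, -0.106, -0.065, -0.419, 0.041, 0]
  ]
}}

```text
time: 18.3
eef_pos: [0.4825, -0.2933, 0.1828]
tcp_rot: [0.047, 0.983, -0.008, 0.179]
contact_force: [0.7, -0.2, 0.6]
grip_width: 0.0427
gripper_force: 0.0
```

```bash
python3 rk.py -.09
```

```text
18.3 [ 0.7 -0.2  0.6]
0.1 [0.0015 0.0002 0.0009] [ 0.0009 -0.0011  0.0202]
0.008 [0.0015 0.0002 0.0009] [ 0.0009 -0.0012  0.1122]
```

Request:
{"op": "carry_out", "data": {
  "series": [
    [0, 0, 0, 0.001, -0.001, 0.03, 0],
    [0, 0, 0, 0.001, -0.001, 0.07, 0],
    [0, 0, 0, 0.001, -0.001, 0.09, 0],
    [0, 0, 0, 0.001, -0.001, 0.09, 0],
    [0, 0, 0, 0.001, -0.001, 0.09, 0],
    [0, 0, 0, 0.001, -0.001, 0.09, 0]
  ]
}}

```text
time: 18.9
eef_pos: [0.5142, -0.2987, 0.1007]
tcp_rot: [0.047, 0.982, -0.01, 0.18]
contact_force: [1.1, 0.0, 0.2]
grip_width: 0.0426
gripper_force: 0.0
```

```bash
python3 rk.py -.09
```

```text
18.9 [1.1 0.  0.2]
0.1 [-0.0013  0.0033  0.0018] [ 0.0017  0.0012 -0.068 ]
0.008 [-0.0013  0.0033  0.0018] [0.002  0.0013 0.024 ]
```

Request:
{"op": "carry_out", "data": {
  "series": [
    [-0.001, 0.003, 0.002, 0.001, 0.001, 0.024, 0],
    [-0.001, 0.003, 0.002, 0.001, 0.001, 0.024, 0],
    [-0.001, 0.003, 0.002, 0.001, 0.001, 0.024, 0],
    [-0.001, 0.003, 0.002, 0.001, 0.001, 0.024, 1],
    [-0.001, 0.003, 0.002, 0.001, 0.001, 0.024, 1],
    [-0.001, 0.003, 0.002, 0.001, 0.001, 0.024, 1],
    [-0.001, 0.003, 0.002, 0.001, 0.001, 0.024, 1],
    [-0.001, 0.003, 0.002, 0.001, 0.001, 0.024, 1],
    [-0.001, 0.003, 0.002, 0.001, 0.001, -0.02, 1],
    [-0.001, 0.003, 0.002, 0.001, 0.001, -0.06, 1],
    [-0.001, 0.003, 0.002, -0.03, 0.001, -0.11, 1],
    [-0.001, 0.003, 0.002, -0.03, 0.001, -0.11, 1]
  ],
  "grip_force": 40
}}

```text
time: 20.1
eef_pos: [0.5057, -0.2992, 0.2192]
tcp_rot: [0.048, 0.982, -0.011, 0.182]
contact_force: [1.1, -0.7, 0.2]
grip_width: 0.0153
gripper_force: 39.7
```

```bash
python3 go.py 0 .07 .16 3.14159 0 0 0 -.008
```

```text
20.1 [0.0144 0.3671 0.1047] [0.0516 0.5658 0.0491] [ 1.1 -0.7  0.2] [-0.01  0.35 -0.07] 0.015323443115716439
```

Request:
{"op": "carry_out", "data": {
  "series": [
    [0.014, 0.367, 0.105, 0.052, 0.566, 0.0, 1],
    [0.014, 0.367, 0.105, 0.052, 0.566, 0.0, 1],
    [0.014, 0.367, 0.105, 0.052, 0.566, 0.0, 1],
    [0.014, 0.367, 0.105, 0.052, 0.566, 0.0, 1],
    [0.014, 0.367, 0.105, 0.052, 0.566, 0.0, 1],
    [0.014, 0.367, 0.105, 0.052, 0.566, 0.0, 1],
    [0.014, 0.367, 0.105, 0.052, 0.566, 0.0, 1],
    [0.014, 0.367, 0.105, 0.052, 0.566, 0.0, 1],
    [0.014, 0.367, 0.105, 0.052, 0.566, 0.0, 1],
    [0.014, 0.367, 0.105, 0.052, 0.566, 0.0, 1],
    [0.014, 0.367, 0.105, 0.052, 0.566, 0.049, 1],
    [0.014, 0.367, 0.105, 0.052, 0.566, 0.049, 1]
  ]
}}

```text
time: 21.3
eef_pos: [0.5269, 0.2731, 0.1479]
tcp_rot: [0.1, 0.995, 0.004, -0.004]
contact_force: [-0.4, -1.1, -1.0]
grip_width: 0.0151
gripper_force: 39.7
```

Request:
{"op": "carry_out", "data": {
  "series": [
    [0, 0, 0, 0, 0, 0, 1],
    [0, 0, 0, 0, 0, 0, 1],
    [0, 0, 0, 0, 0, 0, 1]
  ]
}}

```text
time: 21.6
eef_pos: [0.5271, 0.2692, 0.1494]
tcp_rot: [0.102, 0.995, 0.003, -0.004]
contact_force: [-0.1, -0.5, -0.1]
grip_width: 0.0156
gripper_force: 39.7
```

```bash
python3 go.py 0 .07 .085 3.14159 0 0 0 -.008
```

```text
21.6 [ 0.0058 -0.0093 -0.0011] [-0.005  -0.0022  0.0723] [-0.1 -0.5 -0.1] [-0.    0.07 -0.02] 0.015638535577981075
```

Request:
{"op": "carry_out", "data": {
  "series": [
    [0.006, -0.009, -0.001, -0.005, -0.002, 0.03, 1],
    [0.006, -0.009, -0.001, -0.005, -0.002, 0.06, 1],
    [0.006, -0.009, -0.001, -0.005, -0.002, 0.07, 1],
    [0.006, -0.009, -0.001, -0.005, -0.002, 0.07, 1],
    [0.006, -0.009, -0.001, -0.005, -0.002, 0.07, 1],
    [0.006, -0.009, -0.001, -0.005, -0.002, 0.07, 1]
  ]
}}

```text
time: 22.2
eef_pos: [0.5322, 0.2678, 0.0807]
tcp_rot: [0.101, 0.995, 0.001, 0.001]
contact_force: [-0.8, -0.1, 0.7]
grip_width: 0.0152
gripper_force: 39.7
```

```bash
python3 go.py 0 .07 .085 3.14159 0 0 0 -.008
python3 - <<'E'
from h import *; from rig import bot
c=shot(bot,"w9"); s=bot.observe(); R0,t0=tool_pose(s); cp=[.5168,.198,-.2036]
b=cv2.imread("pics/w9raw.png").astype(int).sum(2)
E=lambda v,o:[(o+i,int(np.diff(v.astype(float))[i-1:i+2].sum())) for i in range(1,len(v)-2) if abs(v[i+1]-v[i])>20 and abs(v[i+1]-v[i])>=abs(np.diff(v.astype(float))[i-1:i+2]).max()]
for col in (230,245,266,281,296,320,340): print("col",col,E(b[15:165,col],15))
for r in (70,85,115,125,140): print("row",r,E(b[r,205:360],205))
print("cross",proj(c,crib(cp,[[-.078,.1,.062],[-.062,.1,.062],[-.078,.0605,.062],[-.062,.0605,.062]])).round(1).tolist(),"board",proj(c,crib(cp,[[-.12,.07,.012]])))
q=np.array([[100,-8,-16],[79.5,-8,-16],[79.5,8,-16],[60.5,-8,-16],[60.5,8,-16]])/1000
print("slat",proj(c,R0.apply(q+[0,.0002,-.0078])+t0).round(1).tolist())
E
```

```text
22.2 [0.0015 0.0018 0.0004] [ 0.001  -0.0014  0.0037] [-0.8 -0.1  0.7] [0.   0.01 0.06] 0.015244907293698918
col 230 [(24, -127), (78, -154), (135, 152), (138, -137), (158, -41)]
col 245 [(24, -123), (78, -152), (135, 171), (141, -150)]
col 266 [(25, -96), (71, -133), (84, 130), (97, -81), (99, 108), (128, -148), (149, -12), (151, 164), (156, -144)]
col 281 [(24, -105), (54, -136), (98, 168), (124, -145), (149, -65), (152, 64)]
col 296 [(25, -217), (96, -61), (99, 68), (149, -56), (152, 63)]
col 320 [(17, -70), (26, -78), (101, -116), (135, 101)]
col 340 [(26, -74), (101, -86)]
row 70 [(267, -146)]
row 85 [(257, 156), (270, -141)]
row 115 [(259, 246), (291, -153), (301, -124), (340, 118), (357, 53)]
row 125 [(259, 251), (277, -66), (301, -132), (339, 162)]
row 140 [(227, -151), (237, 41), (243, 143), (247, 50), (259, -172), (356, 55)]
cross [[340.7, 101.2], [338.9, 135.8], [257.3, 101.1], [257.9, 135.7]] board [[277.91836841  26.20700676]]
slat [[256.7, 31.5], [258.0, 97.3], [303.9, 97.4], [259.0, 152.2], [302.7, 152.2]]
```

Request:
{"op": "carry_out", "data": {
  "series": [
    [0.0015, 0.002, 0, 0.001, -0.0016, 0.003, 1],
    [0.0015, 0.002, 0, 0.001, -0.0016, 0.003, 1],
    [0.0015, 0.002, 0, 0.001, -0.0016, 0.003, 1],
    [0.0015, 0.002, 0, 0.001, -0.0016, 0.003, 1]
  ]
}}

```text
time: 22.65
eef_pos: [0.5296, 0.2663, 0.0759]
tcp_rot: [0.101, 0.995, -0.001, -0.001]
contact_force: [0.1, -0.5, -0.7]
grip_width: 0.0153
gripper_force: 39.7
```

```bash
python3 go.py 0 .07 .064 3.14159 0 .0002 0 -.0078
```

```text
22.65 [-0.0015 -0.0027  0.0009] [-0.0013  0.0004  0.0197] [ 0.1 -0.5 -0.7] [0.01 0.01 0.01] 0.015297607209194375
```

Request:
{"op": "carry_out", "data": {
  "series": [
    [-0.0015, -0.0027, 0.001, -0.0013, 0.0004, 0.002, 1],
    [-0.0015, -0.0027, 0.001, -0.0013, 0.0004, 0.003, 1],
    [-0.0015, -0.0027, 0.001, -0.0013, 0.0004, 0.003, 1],
    [-0.0015, -0.0027, 0.001, -0.0013, 0.0004, 0.003, 1],
    [-0.0015, -0.0027, 0.001, -0.0013, 0.0004, 0.003, 1]
  ]
}}

```text
time: 23.15
eef_pos: [0.5309, 0.2663, 0.0728]
tcp_rot: [0.102, 0.995, -0.0, -0.0]
contact_force: [0.2, 0.0, -1.5]
grip_width: 0.0152
gripper_force: 39.7
```

```bash
python3 go.py 0 .07 .064 3.14159 0 .0002 0 -.0078
```

```text
23.15 [-0.0001 -0.0002 -0.0002] [-0.      0.      0.0166] [ 0.2  0.  -1.5] [-0.01 -0.02 -0.03] 0.015201694962631736
```

Request:
{"op": "carry_out", "data": {
  "series": [
    [0, 0, 0, 0, 0, 0.003, 1],
    [0, 0, 0, 0, 0, 0.006, 1],
    [0, 0, 0, 0, 0, 0.008, 1],
    [0, 0, 0, 0, 0, 0.008, 1],
    [0, 0, 0, 0, 0, 0.008, 1]
  ]
}}

```text
time: 23.65
eef_pos: [0.5308, 0.2663, 0.0647]
tcp_rot: [0.102, 0.995, -0.0, -0.0]
contact_force: [0.3, 0.2, -1.3]
grip_width: 0.0156
gripper_force: 39.7
```

```bash
python3 go.py 0 .07 .064 3.14159 0 .0002 0 -.0078
```

```text
23.65 [-0.0002 -0.0003 -0.0002] [-0.0001  0.0001  0.0085] [ 0.3  0.2 -1.3] [0.01 0.01 0.01] 0.015571101048343902
```

Request:
{"op": "carry_out", "data": {
  "series": [
    [0, 0, 0, 0, 0, 0.002, 1],
    [0, 0, 0, 0, 0, 0.004, 1],
    [0, 0, 0, 0, 0, 0.005, 1],
    [0, 0, 0, 0, 0, 0.006, 1],
    [0, 0, 0, 0, 0, 0.006, 1],
    [0, 0, 0, 0, 0, 0.006, 1]
  ]
}}

```text
time: 24.25
eef_pos: [0.531, 0.2663, 0.0591]
tcp_rot: [0.102, 0.995, 0.0, 0.0]
contact_force: [-0.7, -0.1, 2.1]
grip_width: 0.0152
gripper_force: 40.1
```

```bash
python3 go.py 0 .07 .064 3.14159 0 .0002 0 -.0078
```

```text
24.25 [ 0.      0.0001 -0.0002] [0.0001 0.     0.0029] [-0.7 -0.1  2.1] [-0.06  0.33  0.06] 0.015162795761173322
```

Request:
{"op": "carry_out", "data": {
  "series": [
    [0, 0, 0, 0, 0, 0.0005, 1],
    [0, 0, 0, 0, 0, 0.001, 1],
    [0, 0, 0, 0, 0, 0.001, 1],
    [0, 0, 0, 0, 0, 0.001, 1]
  ]
}}

```text
time: 24.65
eef_pos: [0.5312, 0.2664, 0.0582]
tcp_rot: [0.102, 0.995, 0.0, 0.0]
contact_force: [-0.2, -1.3, 6.0]
grip_width: 0.0155
gripper_force: 40.5
```

```bash
python3 go.py 0 .07 .064 3.14159 0 .0002 0 -.0078; python3 - <<'E'
from h import *
b=cv2.imread("pics/w9raw.png").astype(int).sum(2)
for col in(264,270,276,282,290): print(b[20:48,col].tolist())
E
```

```text
24.65 [ 0.0002  0.0005 -0.0002] [ 0.0003 -0.0001  0.002 ] [-0.2 -1.3  6. ] [-0.11  0.53  0.07] 0.015453640230642022
[584, 582, 584, 585, 581, 566, 531, 489, 478, 478, 481, 484, 485, 489, 490, 491, 491, 494, 491, 493, 494, 491, 496, 491, 497, 494, 495, 495]
[599, 596, 591, 581, 547, 488, 456, 462, 475, 477, 483, 484, 488, 489, 493, 498, 500, 500, 501, 503, 503, 502, 502, 502, 503, 505, 500, 503]
[589, 589, 592, 590, 585, 567, 535, 497, 480, 479, 481, 483, 486, 487, 492, 495, 498, 501, 502, 499, 502, 502, 505, 500, 502, 503, 502, 505]
[585, 588, 587, 579, 552, 497, 457, 461, 472, 478, 480, 485, 486, 488, 487, 490, 488, 491, 490, 491, 488, 492, 491, 491, 491, 490, 484, 465]
[592, 592, 589, 587, 588, 571, 527, 487, 475, 469, 454, 401, 345, 351, 405, 454, 475, 473, 448, 393, 342, 319, 312, 314, 316, 318, 318, 317]
```

Request:
{"op": "carry_out", "data": {
  "series": [
    [0, 0.01, 0, 0, 0, 0, 1],
    [0, 0.02, 0, 0, 0, 0, 1],
    [0, 0.03, 0, 0, 0, 0, 1],
    [0, 0.03, 0, 0, 0, 0, 1],
    [0, 0.03, 0, 0, 0, 0, 1]
  ]
}}

```text
time: 25.15
eef_pos: [0.5308, 0.2662, 0.0574]
tcp_rot: [0.102, 0.995, 0.001, -0.015]
contact_force: [0.4, -0.5, -0.9]
grip_width: 0.0151
gripper_force: 39.7
```

```bash
python3 go.py 0 .07 .064 3.14159 0 .0002 0 -.0078
```

```text
25.15 [-0.0003 -0.0306 -0.0004] [-0.0001  0.0001  0.0012] [ 0.4 -0.5 -0.9] [-0.05 -0.07 -0.06] 0.015123225141854654
```

Contact gone; continue down.

Request:
{"op": "carry_out", "data": {
  "series": [
    [0, 0, 0, 0, 0, 0.0007, 1],
    [0, 0, 0, 0, 0, 0.0014, 1],
    [0, 0, 0, 0, 0, 0.0014, 1],
    [0, 0, 0, 0, 0, 0.0014, 1]
  ]
}}

```text
time: 25.55
eef_pos: [0.5308, 0.2663, 0.0564]
tcp_rot: [0.102, 0.995, 0.001, -0.015]
contact_force: [0.7, 0.3, 0.3]
grip_width: 0.0152
gripper_force: 39.8
```

```bash
python3 go.py 0 .07 .064 3.14159 0 .0002 0 -.0078
```

```text
25.55 [-0.0001 -0.0301 -0.0002] [-0.0001  0.      0.0002] [0.7 0.3 0.3] [ 0.01  0.02 -0.01] 0.015228320438418862
```

Request:
{"op": "carry_out", "data": {
  "series": [
    [0, 0, 0, 0, 0, 0.0006, 1],
    [0, 0, 0, 0, 0, 0.001, 1],
    [0, 0, 0, 0, 0, 0.001, 1],
    [0, 0, 0, 0, 0, 0.001, 1]
  ]
}}

```text
time: 25.95
eef_pos: [0.5309, 0.2664, 0.0559]
tcp_rot: [0.102, 0.995, 0.002, -0.015]
contact_force: [-1.3, -1.0, 5.2]
grip_width: 0.0148
gripper_force: 40.5
```

```bash
python3 go.py 0 .07 .064 3.14159 0 .0002 0 -.0078
```

```text
25.95 [ 0.0002 -0.0299 -0.0001] [ 0.     -0.     -0.0003] [-1.3 -1.   5.2] [-0.11  0.59  0.09] 0.014775781661840003
```

Request:
{"op": "carry_out", "data": {
  "series": [
    [0, 0, 0, 0, 0, 0, 0],
    [0, 0, 0, 0, 0, 0, 0],
    [0, 0, 0, 0, 0, 0, 0],
    [0, 0, 0, 0, 0, -0.03, 0],
    [0, 0, 0, 0, 0, -0.08, 0],
    [0, 0, 0, 0, 0, -0.13, 0],
    [0, 0, 0, -0.03, -0.03, -0.17, 0],
    [0, 0, 0, -0.03, -0.07, -0.17, 0],
    [0, 0, 0, -0.03, -0.07, -0.17, 0],
    [0, 0, 0, -0.03, -0.07, -0.17, 0]
  ]
}}

```text
time: 26.95
eef_pos: [0.5511, 0.19, 0.2245]
tcp_rot: [0.103, 0.995, 0.002, -0.015]
contact_force: [-0.1, 0.1, 0.3]
grip_width: 0.0427
gripper_force: 0.0
```

```bash
python3 - <<'E'
from h import *; from rig import bot
cp=[.5168,.198,-.2036]
c=shot(bot,"w10"); a=cv2.imread("pics/w10raw.png"); d=shot(bot,"s10","side"); b=cv2.imread("pics/s10raw.png")
def seat(o,x):
    return crib(cp,np.array([o(u,v) for u in(-100,-60.5,60.5,100) for v in(-8,8)])/1000)
S=[seat(lambda u,v:(u,-70+v,80),0),seat(lambda u,v:(u,70+v,80),0),seat(lambda u,v:(70+v,u,62),0)]
A=cv2.resize(a,None,fx=2,fy=2,interpolation=cv2.INTER_CUBIC)
for Q in S:
    for p in proj(c,Q): cv2.drawMarker(A,tuple(int(round(2*v+.5)) for v in p),(0,0,255),cv2.MARKER_CROSS,5,1)
cen=proj(c,crib(cp,[[0,0,.06]]))[0]; print(cen)
x0=int(np.clip(2*cen[0]-250,0,620)); y0=int(np.clip(2*cen[1]-270,0,240))
B=b[222:322,195:325]; B=cv2.resize(B,None,fx=2.3,fy=2.3,interpolation=cv2.INTER_CUBIC)
M=np.zeros((600,800,3),np.uint8); M[:,:500]=A[y0:y0+600,x0:x0+500]; M[:230,500:799]=B
O=cv2.resize(b[60:330,40:420],(300,213)); M[300:513,500:]=O
cv2.imwrite("pics/fin.png",M)
E
```

```text
[281.3329753  157.89244228]
```

View pics/fin.png

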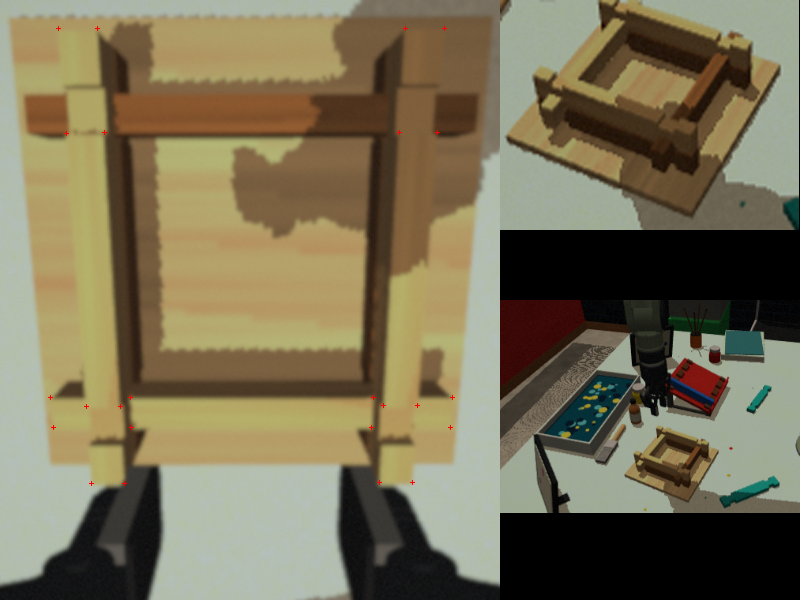

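The last picture shows all three pine slats in their notches. Their corners lie on the predicted seat marks (red crosses), and the batten and bystanders are in place.

```bash
python3 -c "
from rig import bot
print(bot.job_done())"
```

```text
the job is handed in; nothing more can be done
None
```

The crib is finished and handed in at about 27 s: the lower slat went home first, then the two upper ones, each with under 10 N of measured contact, and the batten, jars, bottle and brush were left alone.

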